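# Pack the two-layer robot kit box

### The job

Pack the robot kit box: first stand every bracket and gearmotor on the table upright on its base on the floor of the blue box, one to a cavity. Then work the orange divider tray off the barbed hook (raise it, tilt it and back it over the barb) and fit it in the box, level and fully down on the ribs, and lay every wheel flat, hub up, in the tray, one to a compartment. Leave the other things on the table where they are.

Things in the scene. Friction and masses are not known exactly. Their poses are not given: they have to be found in the camera images.
- box: fixed open blue plastic box; origin: centre of its underside; x along its long side (outside 232 mm), y along the short (166), z up. Inside 224 x 158 mm; floor 4 mm thick; a cross of two 4 mm thick ribs, tops at z = 44 mm, makes four bottom cavities of 110 x 77 mm centred at x = +-57, y = +-40 mm. Outer walls 4 mm thick, 52 mm high, with a lip flaring outward up to z = 62 mm
- tray_floor (a point): loose orange divider tray, 0.2 to 0.33 kg, 216 (x) x 150 (y) mm, 4 mm floor, 3 mm thick walls 24 mm and ribs 18 mm above its underside; this point: centre of the floor's upper face. Four upper compartments of 103 x 70 mm centred at x = +-54, y = +-36 mm. It rests on the box's ribs inside the walls, x along the box's x (either way round), 4 mm play each side. Starts hanging level on the hook
- tray_grip (a point): where to grip the tray: middle of the tab of the flat upright handle plate in the tray's middle, 111 mm above tray_floor. The plate is 6 mm thick (along y), 56 mm wide (x) up to 84 mm above tray_floor, then the tab, 38 mm wide, up to 126 mm. Axes as tray_floor
- tray_window (a point): centre of the window through the handle plate, 62 mm above tray_floor: 34 mm wide (x), 24 mm high (z). At the start the hook's rod runs through it and its upper edge rests on the rod. Axes as tray_floor
- hook_bend (a point): fixed barbed steel hook: from a post 16 mm thick, 154 mm high, a 7 mm thick rod, axis 150 mm above the table, runs level along the hook's y for 126 mm to this point on its axis, then bends 60 degrees upward, still going away from the post. The hanging tray's handle plate starts 20 to 28 mm before this point, square to the rod. Axes: y along the level rod away from the post, z up
- hook_tip (a point): end of the hook's upturned part, on its axis: 13 mm along y and 22.5 mm up from hook_bend. A red barb, 5 mm thick, points from here 7 mm back and 4 mm down. The window passes over it when the plate is raised 8 mm (rod in mid-window), tilted 30 to 45 degrees, top leaning back towards the post, and then moved along the rod and up along the upturned part; upright it jams
- bracket1_c (a point): bottom-layer part (may be absent): bare aluminium T-bracket, 84 (x) x 44 (y) x 36 mm, 0.09 kg: a 6 mm thick base flange and along its middle an upright 8 mm thick web (thin along y), the full 84 mm long. This point is its centre, 18 mm above its underside; z up.
- bracket2_c (a point): bottom-layer part (may be absent): bare aluminium T-bracket, 84 (x) x 44 (y) x 36 mm, 0.09 kg: a 6 mm thick base flange and along its middle an upright 8 mm thick web (thin along y), the full 84 mm long. This point is its centre, 18 mm above its underside; z up.
- motor1_c (a point): bottom-layer part (may be absent): gearmotor, 84 (x) x 44 (y) x 36 mm, 0.13 to 0.23 kg: a red base 12 mm thick and on it, along its middle, a grey and yellow body 24 mm wide (y), 24 mm high and 84 mm long. This point is its centre, 18 mm above its underside; z up.
- motor2_c (a point): bottom-layer part (may be absent): gearmotor, 84 (x) x 44 (y) x 36 mm, 0.13 to 0.23 kg: a red base 12 mm thick and on it, along its middle, a grey and yellow body 24 mm wide (y), 24 mm high and 84 mm long. This point is its centre, 18 mm above its underside; z up.
- wheel1_c (a point): upper-layer part (may be absent): robot wheel lying flat, grey tyre 56 mm in diameter and 24 mm thick, with a yellow hub 24 mm in diameter that stands 22 mm above the tyre (46 mm high in all), 0.08 kg. This point is its centre, 23 mm above its underside; z along its axle, up, the hub on top.
- wheel2_c (a point): upper-layer part (may be absent): robot wheel lying flat, grey tyre 56 mm in diameter and 24 mm thick, with a yellow hub 24 mm in diameter that stands 22 mm above the tyre (46 mm high in all), 0.08 kg. This point is its centre, 23 mm above its underside; z along its axle, up, the hub on top.
- wheel3_c (a point): upper-layer part (may be absent): robot wheel lying flat, grey tyre 56 mm in diameter and 24 mm thick, with a yellow hub 24 mm in diameter that stands 22 mm above the tyre (46 mm high in all), 0.08 kg. This point is its centre, 23 mm above its underside; z along its axle, up, the hub on top.
- wheel4_c (a point): upper-layer part (may be absent): robot wheel lying flat, grey tyre 56 mm in diameter and 24 mm thick, with a yellow hub 24 mm in diameter that stands 22 mm above the tyre (46 mm high in all), 0.08 kg. This point is its centre, 23 mm above its underside; z along its axle, up, the hub on top.
- tape: roll of green tape, 64 mm in diameter, 19 mm high, among the parts; origin under its centre; not to be disturbed
- bowl: steel bowl, 110 mm across; origin under its centre; not to be disturbed
- driver: red screwdriver lying on the table; not to be disturbed
- spanner: steel spanner lying on the table; not to be disturbed
- tub: white jar, 56 mm in diameter, 85 mm high; origin under its centre; not to be disturbed
- block: grey plastic block 90 x 60 x 35 mm; origin under its centre; not to be disturbed
Mind the look-alikes: they are no part of the job. What is shaped like the part that bears wheel2_c but pink is not meant. What is shaped like the part that bears wheel3_c but pink is not meant.

How it is judged:
By the outcome, as a careful person would: the job done as asked, in the order asked, and still so for the second after the job is handed in, with the robot touching nothing.
Of bracket1, bracket2, motor1, motor2 only 3 to 4 are there at a start; the rules pass over those that are not, and their reading is None.
Of wheel1, wheel2, wheel3, wheel4 only 2 to 4 are there at a start; the rules pass over those that are not, and their reading is None.
At some moment in a run one of bracket1, bracket2, motor1, motor2, wheel1, wheel2, wheel3, wheel4 may be knocked a few centimetres aside while the robot is not near it.
It also fails if it takes over 210 s, if anything falls off the work surface, if the arm or the gripper's body presses on something with over 40 N, if the wrist force passes 120 N, or if a joint passes its speed limit or range.

### The arm

A 6-joint arm with a two-finger parallel gripper is mounted at the origin on the work surface. World frame = base frame: x ahead of the robot, y to its left, z up, the work surface at z = 0. Lengths are in m, angles in degrees, forces in N, time in s.
With the tool pointing down it reaches from about 0.3 to 0.75 m from the base axis. Payload 8.5 kg.
Tool frame: the origin (TCP) lies midway between the tips of the shut fingers; the grasp point (between the pads) lies 19 mm behind it; z points along the fingers, y is the line along which they close (so a half turn about z gives the same grasp; the last joint's range is limited). The gripper opens to 85 mm and grips with 20 to 120 N. Pads are 22 mm wide; open, the fingers measure 114 mm over their backs; the gripper's body (76 mm by 85 mm) begins 54 mm behind the grasp point. The pads swing forward as they close: fully open they stand 13 mm farther back than shut.
Start: joints at [-79.658, 21.807, 74.336, -0, 83.858, -12.336], TCP at [0.212, -0.507, 0.231] pointing down, gripper open.
Joint ranges: [-178.18, 178.18], [-50.72, 133.34], [12.68, 142.11], [-81.47, 261.47], [9.98, 163.14], [-165.26, 165.26]. Speed limits (degrees/s): [136.94, 136.94, 180, 180, 180, 180].

### API

Orientations are given as [roll, pitch, yaw] about the fixed x, y, z axes, in that order (R = Rz(yaw) Ry(pitch) Rx(roll)).
In Python, from rig import robot gives the robot as it stands. The module is installed in compiled form; this text tells all that it offers.
- The arm moves only by the shell command python3 -m jog 'ROWS' [OPENING] [FORCE]. ROWS is JSON, a list of rows, each a list of 2 entries, a list of its own where there are three numbers: the shift along the tool's x, y, z in units of 30 mm (1.0 is 30 mm), then the turn, a rotation vector about the tool's x, y, z in rad. A call has 1 to 5 rows; each row is the pose to reach, as a shift and turn from the pose commanded when the call began, along the tool's axes at that moment; what a row does not reach only later rows make up. A row lasts 1/10 s, in which the tool goes at most 50 mm and 8.59 degrees, less where a joint would pass 70% of its speed; a pose out of reach is approached as far as the arm can. A call with a gripper value outside its range is refused whole. OPENING is the opening, from -1 (shut) to 1 (fully open), set as the call begins (- or left out, the last holds). The fingers move at their own pace and stop on an object; FORCE is the grip in N (left out, the last holds). Time passes only in rows, so rows that repeat a pose let the fingers close. It gives the time, the measured TCP pose, the force, the opening and the grip force at its end, in the units of the state.
- robot.state(): the state, without advancing time (a new reading comes with each control period).
- robot.snapshot(name): name is "side" or "top" or "wrist"; returns the picture (400x640x3 uint8, red, green, blue); there is no depth.
- robot.get_calibration(name): a dict with "fx", "fy", "cx", "cy" (pixels), "extrinsics" (4x4, takes a point from world to camera coordinates). Camera axes: x right, y up, looking along -z (the intrinsics and any distortion apply to the point x, -y, -z); pixel columns grow to the right and rows downward; lengths in m; the calibration is good to about 2 mm. A picture is of the moment at which its call begins: read the wrist's pose just before it. get_calibration takes no time and is no camera call; for the wrist camera it gives the pose at the moment of the call.
- robot.hand_in(): hands the job in; it is judged then, once.
Trained networks look in the newest picture that a camera, given by its name, has taken for a name from the list of things; names that differ only in an ending like _2 or _b are one class to them, and where a whole thing is asked for, a point or a joint stands for the part that bears it (a point fixed in the world has none). Each returns a list of dicts, best first, with "confidence" (0 to 1); they miss things now and then, are a little off and sometimes report something else, mostly with a low value. They report only what shows in the picture. A call takes as long as a camera call. They do not tell look-alikes from the thing itself.
- robot.recognise(camera, label): "at" ([x, y, z] in m, in the coordinates of the camera as it stood for that picture, good to about 4 mm: the middle of the surface that is visible of it).
- robot.masks_of(camera, label): "pixels" (400x640 bool, what is visible of it).
The state is a dict: "clock": time; "joints": joint angles; "qd": joint speeds; "effort": joint torques, N m; "tool_pos": TCP position; "tool_rot": TCP orientation; "ft_force": force on the tool from outside, world axes, zero at the start; "torque": the same for the moment, N m; "grip_width": opening from 0.0 (shut) to 1.0 (fully open); "grasp_force": force on a finger pad.
Only numpy, scipy, OpenCV 4.12 (cv2) and the standard library are available. Lean on these libraries where they do the work, as an engineer would, in place of code of your own. Each camera call takes 0.05 s, during which the arm holds its last target. There are 200 camera calls.

## Working session

There is one attempt and no reset: what is moved stays moved. The work goes in short steps, Python scripts to look and compute and a shell command to move; the robot and the scene stay as the last step left them, time stands still between calls to the robot, and variables do not carry over. Pictures are saved under pics/ and viewed, at most 14 in all, crops included, and the job is handed in when it is done.

```bash
mkdir -p pics; cat > h.py <<'E'
import numpy as np, cv2
from rig import robot
from scipy.spatial.transform import Rotation as R
def snap(c,fn=None):
    im=robot.snapshot(c)
    if fn: cv2.imwrite('pics/'+fn,im[:,:,::-1])
    return im
def w(c,p):
    E=np.array(robot.get_calibration(c)['extrinsics']); return (np.linalg.inv(E)@np.r_[p,1])[:3]
def ray(c,u,v,z):
    k=robot.get_calibration(c);E=np.linalg.inv(np.array(k['extrinsics']))
    d=E[:3,:3]@np.array([(u-k['cx'])/k['fx'],-(v-k['cy'])/k['fy'],-1]);o=E[:3,3]
    return o+d*(z-o[2])/d[2]
def proj(c,P):
    k=robot.get_calibration(c);p=np.array(k['extrinsics'])@np.r_[P,1]
    return k['cx']+k['fx']*p[0]/-p[2],k['cy']-k['fy']*p[1]/-p[2]
E
python3 - <<'E'
from h import *
np.set_printoptions(precision=4,suppress=True)
print(robot.state())
a=snap('top','top0.png');b=snap('side','side0.png')
for c in('top','side'):
  k=robot.get_calibration(c);print(c,k['fx'],np.linalg.inv(np.array(k['extrinsics'])))
  for l in ['box','tray_floor','tray_grip','tray_window','hook_bend','hook_tip','bracket1_c','motor1_c','wheel1_c']:
    for d in robot.recognise(c,l): print(c,l,round(d['confidence'],2),w(c,d['at']))
E
```

```text
{'clock': 0.0, 'joints': array([-79.6591,  21.8431,  74.3849,   0.0008,  83.8595, -12.3374]), 'qd': array([ 0.0348,  0.0287, -0.0044,  0.0369, -0.135 ,  0.0549]), 'effort': array([  0.0003, -44.8465, -23.1281,  -0.0002,   0.0048,   0.    ]), 'tool_pos': array([ 0.212 , -0.5072,  0.2307]), 'tool_rot': array([-179.9146,   -0.0195,   22.6783]), 'ft_force': array([ 0.6749, -0.098 , -1.0886]), 'torque': array([-0.0045,  0.0403, -0.034 ]), 'grasp_force': 0.0, 'grip_width': 0.9965594930287872}
top 396.25192137757773 [[ 0.0114  0.9964 -0.0839  0.4499]
 [-0.9999  0.0115  0.0012 -0.0023]
 [ 0.0021  0.0839  0.9965  1.1818]
 [ 0.      0.      0.      1.    ]]
top box 0.75 [0.5509 0.0489 0.003 ]
top tray_floor 0.94 [0.4168 0.3364 0.0779]
top tray_grip 0.55 [0.4132 0.3345 0.0815]
top tray_window 0.7 [0.4103 0.3329 0.0789]
top tray_window 0.35 [0.3315 0.2549 0.0139]
top hook_bend 0.84 [0.3316 0.2557 0.0128]
top hook_tip 0.85 [0.3344 0.2541 0.0098]
top bracket1_c 0.89 [ 0.4173 -0.2612  0.0052]
top motor1_c 0.35 [ 0.6345 -0.1629  0.0244]
top wheel1_c 0.54 [ 0.5295 -0.2892  0.0251]
side 369.9800051077962 [[-0.9629  0.2221 -0.1535  0.3388]
 [-0.2697 -0.7626  0.588   0.6854]
 [ 0.0135  0.6076  0.7941  1.0411]
 [ 0.      0.      0.      1.    ]]
side box 0.83 [0.5554 0.0503 0.0162]
side box 0.67 [0.4102 0.3417 0.0844]
side tray_floor 0.92 [0.4037 0.3438 0.0844]
side tray_grip 0.77 [0.4106 0.3432 0.0818]
side tray_grip 0.71 [ 0.2994 -0.3136  0.0607]
side tray_grip 0.61 [ 0.5291 -0.2854  0.0276]
side tray_window 0.59 [0.3189 0.2568 0.0106]
side tray_window 0.57 [0.407  0.3424 0.0785]
side hook_bend 0.67 [0.3144 0.2546 0.0122]
side hook_tip 0.94 [0.3205 0.2587 0.0115]
side bracket1_c 0.82 [ 0.4148 -0.2615  0.0103]
side bracket1_c 0.58 [ 0.6402 -0.1569  0.0235]
side wheel1_c 0.47 [ 0.5314 -0.2855  0.0257]
```

View pics/top0.png

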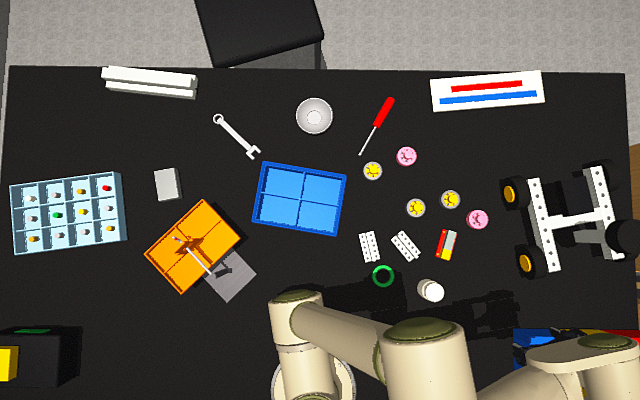

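View pics/side0.png

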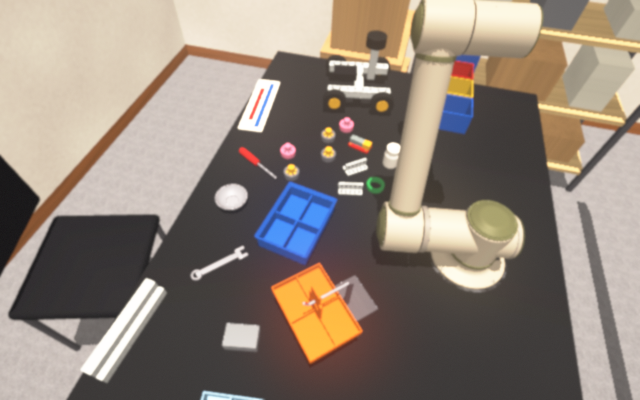

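```bash
python3 - <<'E'
from h import *
np.set_printoptions(precision=4,suppress=True)
k=robot.get_calibration('wrist');print(k.keys(),k['fx']);s=robot.state();T=np.linalg.inv(np.array(k['extrinsics']))
Rt=R.from_euler('xyz',s['tool_rot'],degrees=True).as_matrix();print('cam in tool',Rt.T@(T[:3,3]-s['tool_pos']),Rt.T@T[:3,:3])
im=cv2.imread('pics/top0.png');hsv=cv2.cvtColor(im,cv2.COLOR_BGR2HSV)
def blobs(lo,hi,z,amin,nm):
  m=cv2.inRange(hsv,lo,hi);n,l,st,c=cv2.connectedComponentsWithStats(m)
  for i in range(1,n):
    if st[i,4]>amin:
      r=cv2.minAreaRect(np.argwhere(l==i)[:,::-1].astype(np.float32));print(nm,c[i],st[i,4],ray('top',*c[i],z),r)
blobs((20,120,120),(35,255,255),.046,20,'yel')
blobs((100,120,120),(125,255,255),.062,1000,'blue')
blobs((5,150,100),(18,255,255),.09,500,'orange')
for n in ['bracket1_c','motor1_c','box','tray_floor','hook_tip']:
  for c in ['top']:
    robot.snapshot(c)if n=='bracket1_c' else 0
    for d in robot.masks_of(c,n):
      p=np.argwhere(d['pixels'])[:,::-1].astype(np.float32);r=cv2.minAreaRect(p);print(n,d['confidence'],len(p),r,[ray(c,*q,.018)[:2] for q in cv2.boxPoints(r)])
big=cv2.resize(im[130:300,130:330],None,fx=4,fy=3.5*8/7,interpolation=cv2.INTER_CUBIC)[:600];cv2.imwrite('pics/c0.png',big)
E
```

```text
dict_keys(['fx', 'fy', 'cx', 'cy', 'extrinsics']) 310.6985309244784
cam in tool [ 0.0708 -0.0007 -0.1435] [[-0.0013  0.9598  0.2807]
 [ 1.      0.0013  0.0003]
 [-0.0001  0.2807 -0.9598]]
yel [372.3952 170.0645] 124 [ 0.6333 -0.1638  0.046 ] ((372.5, 170.0), (12.0, 13.0), 90.0)
yel [508.696 193.672] 125 [ 0.5692 -0.5569  0.046 ] ((508.6308288574219, 193.54615783691406), (15.628376007080078, 9.302604675292969), 82.87498474121094)
yel [450.832 198.872] 125 [ 0.5522 -0.3897  0.046 ] ((450.5, 198.5), (13.0, 13.0), 90.0)
yel [415.9621 207.2273] 132 [ 0.5269 -0.289   0.046 ] ((415.5, 207.5), (13.0, 13.0), 90.0)
yel [199.2524 221.4846] 844 [0.4789 0.3318 0.046 ] ((199.0065155029297, 222.7716064453125), (24.718448638916016, 37.158451080322266), 46.63658142089844)
yel [ 81.7586 211.1724] 29 [0.5045 0.6694 0.046 ] ((82.5, 211.0), (7.0, 4.0), 0.0)
yel [218.0521 240.9443] 844 [0.4241 0.2763 0.046 ] ((216.9730682373047, 241.44207763671875), (24.516498565673828, 36.83533477783203), 46.63658142089844)
yel [167.7994 250.202 ] 708 [0.3963 0.4182 0.046 ] ((170.25, 249.75001525878906), (24.041629791259
[... 1632 characters left out ...]
-0.3073]), array([ 0.3675, -0.2718])]
box 0.86 5386 ((298.51568603515625, 197.74777221679688), (87.11417388916016, 63.14773941040039), 10.407711029052734) [array([0.4829, 0.1914]), array([0.6677, 0.1623]), array([ 0.6235, -0.0927]), array([ 0.4398, -0.0602])]
tray_floor 0.67 4562 ((191.67422485351562, 245.7724609375), (56.9376220703125, 82.61489868164062), 46.90915298461914) [array([0.3855, 0.5031]), array([0.5525, 0.3334]), array([0.4318, 0.2155]), array([0.2677, 0.3852])]
hook_tip 0.72 1662 ((215.24464416503906, 258.596923828125), (80.21150207519531, 42.792545318603516), 48.179832458496094) [array([0.4161, 0.4156]), array([0.5004, 0.3256]), array([0.3288, 0.1644]), array([0.2465, 0.2544])]
```

View pics/c0.png

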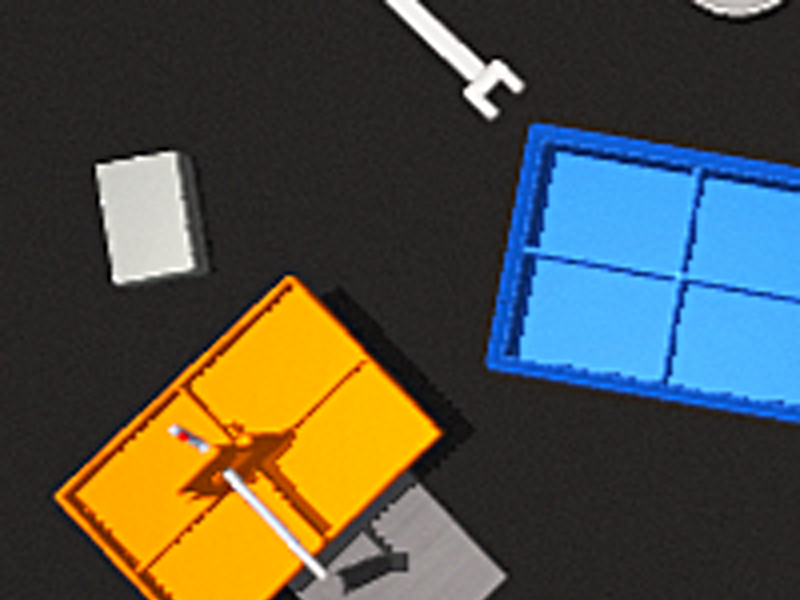

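```bash
cat >> h.py <<'E'
np.set_printoptions(precision=4,suppress=True)
def rot(yaw,tilt=(0,0,0)): return R.from_euler('xyz',[180,0,yaw],degrees=True)*R.from_rotvec(tilt)
def chain(*tg,start=None):
    """targets (x,y,z,yaw[,tilt rotvec tool]); prints row for each relative to the previous"""
    s=robot.state(); p,r=start or (s['tool_pos'],R.from_euler('xyz',s['tool_rot'],degrees=True))
    for t in tg:
        q=np.array(t[:3]);n=rot(t[3],*(t[4:5]))
        d=r.inv().apply(q-p)/.03;v=(r.inv()*n).as_rotvec()
        print('[%s],[%s]'%(','.join('%.2f'%a for a in d),','.join('%.3f'%a for a in v)),'n=%d'%np.ceil(max(np.linalg.norm(d)*.6,np.degrees(np.linalg.norm(v))/8.59)))
        p,r=q,n
E
python3 -m jog '[[[5.1,-1.96,-1.67],[0,0,0]],[[5.1,-1.96,-1.67],[0,0,0]],[[5.1,-1.96,-1.67],[0,0,0]],[[5.1,-1.96,-1.67],[0,0,0]]]'
python3 -m jog '[[[5.1,-1.96,-1.67],[0,0,0.396]],[[5.1,-1.96,-1.67],[0,0,0.396]],[[5.1,-1.96,-1.67],[0,0,0.396]],[[5.1,-1.96,-1.67],[0,0,0.396]],[[5.1,-1.96,-1.67],[0,0,0.396]]]'
python3 -m jog '[[[0,0,0],[0,0,0]],[[0,0,0],[0,0,0]],[[0,0,0],[0,0,0]]]'
python3 - <<'E'
from h import *
im=snap('wrist','w0.png');
s=robot.state();print(s['tool_pos'],s['tool_rot'])
for l in ['bracket1_c','motor1_c','wheel1_c','tape','tub','box']:
    for d in robot.recognise('wrist',l): print(l,round(d['confidence'],2),w('wrist',d['at']))
E
```

```text
clock: 1.7
tool_pos: [0.3327, -0.3919, 0.2831]
tool_rot: [179.9, -0.0, 22.8]
ft_force: [-0.3, -0.4, 0.2]
grip_width: 1.002
grasp_force: 0.0
clock: 2.2
tool_pos: [0.4512, -0.2786, 0.3328]
tool_rot: [179.9, -0.1, 0.2]
ft_force: [-0.6, -0.5, 0.6]
grip_width: 0.998
grasp_force: 0.0
clock: 2.5
tool_pos: [0.4483, -0.2817, 0.3311]
tool_rot: [-180.0, 0.0, -0.1]
ft_force: [0.9, 0.0, 0.2]
grip_width: 0.997
grasp_force: 0.0
[ 0.4484 -0.2817  0.3312] [-179.9737    0.0316   -0.102 ]
bracket1_c 0.97 [ 0.4131 -0.272   0.0071]
motor1_c 0.75 [ 0.6337 -0.1758  0.0261]
wheel1_c 0.76 [ 0.5272 -0.293   0.0275]
tape 0.74 [ 0.3289 -0.2026  0.019 ]
tub 0.91 [ 0.3044 -0.3226  0.0804]
box 0.56 [ 0.4243 -0.3765  0.0359]
box 0.55 [0.5506 0.042  0.002 ]
```

View pics/w0.png

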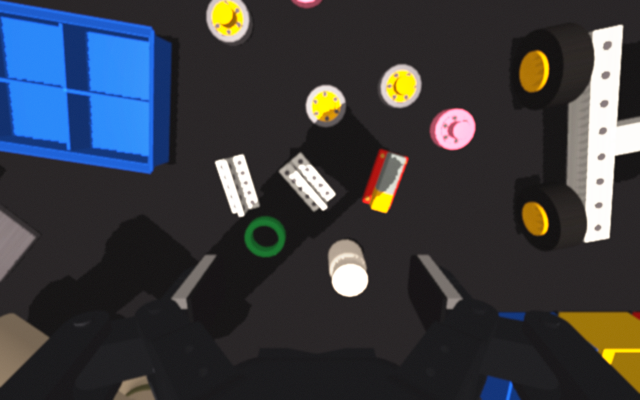

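```bash
cat > fit.py <<'E'
from h import *
from scipy.optimize import minimize
def boxpts(cx,cy,lx,ly,z0,z1): return np.array([[cx+a*lx/2,cy+b*ly/2,z] for a in(-1,1) for b in(-1,1) for z in(z0,z1)])
def cyl(r,z0,z1): return np.array([[r*np.cos(t),r*np.sin(t),z] for t in np.linspace(0,2*np.pi,24) for z in(z0,z1)])
M={'bracket':[boxpts(0,0,.084,.044,0,.006),boxpts(0,0,.084,.008,0,.036)],
'motor':[boxpts(0,0,.084,.044,0,.012),boxpts(0,0,.084,.024,0,.036)],
'wheel':[cyl(.028,0,.024),cyl(.012,0,.046)]}
def fit(im,k,kind,x0,z0=0,thr=75,yaws=range(0,180,15)):
    """im RGB, k calibration; x0 (x,y) guess; returns x,y,yaw,IoU"""
    E=np.array(k['extrinsics'])
    def P(p):
        q=p@E[:3,:3].T+E[:3,3];return np.c_[k['cx']+k['fx']*q[:,0]/-q[:,2],k['cy']-k['fy']*q[:,1]/-q[:,2]]
    c=P(np.array([[*x0,z0+.015]]))[0]; sc=k['fx']/abs((E@np.r_[x0,0,1])[2]); h=int(.075*sc)
    u0,v0=int(c[0])-h,int(c[1])-h;pad=cv2.copyMakeBorder(im,h,h,h,h,cv2.BORDER_CONSTANT)
    cr=pad[max(v0+h,0):v0+3*h,max(u0+h,0):u0+3*h]
    U=max(1,int(300/(2*h)));cr=cv2.resize(cr,None,fx=U,fy=U,interpolation=cv2.INTER_LINEAR)
    m=(cr.max(2)>thr).astype(np.uint8)
    n,l,st,cc=cv2.connectedComponentsWithStats(m)
    best=min((i for i in range(1,n) if st[i,4]>.0008*(sc*U)**2*.4),key=lambda i:np.hypot(*(cc[i]-h*U)))
    m=(l==best).astype(np.uint8);m=cv2.morphologyEx(m,cv2.MORPH_CLOSE,np.ones((9,9),np.uint8))
    def f(v):
        a=np.zeros_like(m);Rz=R.from_euler('z',v[2],degrees=True).as_matrix()
        for b in M[kind]:
            q=P(b@Rz.T+[v[0]/1000,v[1]/1000,z0]);q=(q-[u0,v0]+.5)*U-.5
            cv2.fillConvexPoly(a,cv2.convexHull(np.round(q*16).astype(np.int32)),1,shift=4)
        return -(a&m).sum()/((a|m).sum()+1e-9)
    r=None
    for y in ([0] if kind=='wheel' else yaws):
        v=np.r_[np.array(x0)*1000,y];s=np.vstack([v,v+[6,0,0],v+[0,6,0],v+[0,0,10]])
        t=minimize(f,v,method='Nelder-Mead',options=dict(initial_simplex=s,xatol=.1,fatol=1e-5))
        if r is None or t.fun<r.fun:r=t
    return np.r_[r.x[:2]/1000,r.x[2],-r.fun]
E
python3 - <<'E'
from fit import *
im=cv2.imread('pics/w0.png')[:,:,::-1].copy();k=robot.get_calibration('wrist')
for kind,u,v in [('bracket',237,184),('bracket',308,182),('motor',385,182),('wheel',326,105),('wheel',400,86),('wheel',229,18)]:
    p=ray('wrist',u,v,.015);print(kind,p[:2],fit(im,k,kind,p[:2]))
t=cv2.imread('pics/top0.png')[:,:,::-1].copy();k=robot.get_calibration('top')
for kind,u,v in [('bracket',370,246),('bracket',405,245),('motor',447,244),('wheel',416,207),('wheel',450,200),('wheel',372,170)]:
    p=ray('top',u,v,.015);print('top',kind,p[:2],fit(t,k,kind,p[:2]))
E
```

```text
bracket [ 0.4156 -0.1603] [ 0.4611 -0.2074 46.4815 -0.    ]
bracket [ 0.4185 -0.2679] [ 0.4711 -0.2972 52.7778 -0.    ]
motor [ 0.4182 -0.3843] [ 0.3356 -0.347  98.8889 -0.    ]
wheel [ 0.5295 -0.2943] [  0.5939  -0.2799 -37.7778  -0.    ]
wheel [ 0.5545 -0.397 ] [  0.6189  -0.3825 -83.7037  -0.    ]
wheel [ 0.6387 -0.1662] [  0.7032  -0.147  -61.9753  -0.    ]
top bracket [ 0.4137 -0.1611] [  0.4837  -0.1296 -89.1975  -0.    ]
top bracket [ 0.4178 -0.2636] [  0.4739  -0.2075 -25.048   -0.    ]
top motor [ 0.4221 -0.3867] [ 0.4792 -0.4376 51.4609 -0.    ]
top wheel [ 0.5297 -0.2969] [  0.5941  -0.2825 -37.7778  -0.    ]
top wheel [ 0.5516 -0.3977] [  0.566   -0.3333 -37.7778  -0.    ]
top wheel [ 0.6385 -0.167 ] [   0.6925   -0.127  -106.6667   -0.    ]fit.py:26: RuntimeWarning: overflow encountered in scalar negative
  return -(a&m).sum()/((a|m).sum()+1e-9)
```

uint overflow of the negation; fix.

```bash
sed -i 's/return -(a&m).sum()\/((a|m).sum()+1e-9)/return -float((a\&m).sum())\/(float((a|m).sum())+1e-9)/' fit.py
python3 - <<'E'
from fit import *
im=cv2.imread('pics/w0.png')[:,:,::-1].copy();k=robot.get_calibration('wrist')
for kind,u,v in [('bracket',237,184),('bracket',308,182),('motor',385,182),('wheel',326,105),('wheel',400,86),('wheel',229,18)]:
    p=ray('wrist',u,v,.015);print(kind,p[:2],fit(im,k,kind,p[:2]))
t=cv2.imread('pics/top0.png')[:,:,::-1].copy();k=robot.get_calibration('top')
for kind,u,v in [('bracket',370,246),('bracket',405,245),('motor',447,244),('wheel',416,207),('wheel',450,200),('wheel',372,170)]:
    p=ray('top',u,v,.015);print('top',kind,p[:2],fit(t,k,kind,p[:2]))
E
```

```text
bracket [ 0.4156 -0.1603] [ 0.4137 -0.1576 13.4714  0.9104]
bracket [ 0.4185 -0.2679] [ 0.4162 -0.2661 39.6018  0.9305]
motor [ 0.4182 -0.3843] [  0.42    -0.3854 -15.6971   0.9478]
wheel [ 0.5295 -0.2943] [ 0.5291 -0.2926  6.4279  0.9763]
wheel [ 0.5545 -0.397 ] [ 0.5543 -0.3966 -1.7101  0.958 ]
wheel [ 0.6387 -0.1662] [ 0.6365 -0.1654  6.6701  0.8457]
top bracket [ 0.4137 -0.1611] [  0.4126  -0.1599 193.9099   0.9212]
top bracket [ 0.4178 -0.2636] [  0.4152  -0.2677 219.5823   0.9276]
top motor [ 0.4221 -0.3867] [  0.4202  -0.3852 -16.7082   0.9721]
top wheel [ 0.5297 -0.2969] [ 0.5281 -0.2946 -7.7522  0.924 ]
top wheel [ 0.5516 -0.3977] [ 0.5545 -0.3985  6.7026  0.8884]
top wheel [ 0.6385 -0.167 ] [ 0.6371 -0.1678  9.0297  0.9438]
```

```bash
python3 - <<'E'
from h import *
c=ray('top',300.6,199.4,.044);print('cross',c)
r=[ray('top',*q,.062)[:2] for q in cv2.boxPoints(((298.75,198.04),(87,62.9),9.82))];print(np.mean(r,0),r)
X=np.array([.1685,.9857]);Y=np.array([-.9857,.1685])
b=c[:2]
for sx in(-1,1):
  for sy in (-1,1): print(sx,sy,b+sx*.057*X+sy*.040*Y)
q=b-.057*X+.04*Y
chain((.413,-.159,.09,13.6),(.413,-.159,.0115,13.6),(.413,-.159,.13,13.6),(*q,.13,80.3),(*q,.018,80.3),(*q,.13,80.3),(.4157,-.267,.2,39.6))
E
```

```text
cross [0.5458 0.0429 0.044 ]
[0.5487 0.0475] [array([0.4798, 0.1825]), array([0.6571, 0.1563]), array([ 0.6172, -0.089 ]), array([ 0.4408, -0.0597])]
-1 -1 [ 0.5756 -0.0201]
-1 1 [ 0.4968 -0.0066]
1 -1 [0.5948 0.0923]
1 1 [0.516  0.1058]
[-1.20,-4.07,8.05],[-0.000,0.000,-0.238] n=6
[-0.00,-0.00,2.62],[0.000,0.000,0.000] n=2
[0.00,0.00,-3.95],[0.000,0.000,0.000] n=3
[3.91,-4.28,-0.00],[0.000,0.000,-1.164] n=8
[0.00,-0.00,3.73],[0.000,0.000,0.000] n=3
[0.00,0.00,-3.73],[0.000,0.000,0.000] n=3
[-9.01,-1.20,-2.33],[-0.000,-0.000,0.710] n=6
```

```bash
python3 -m jog '[[[-1.2,-4.07,4],[0,0,0]],[[-1.2,-4.07,4],[0,0,0]],[[-1.2,-4.07,4],[0,0,0]],[[-1.2,-4.07,4],[0,0,0]],[[-1.2,-4.07,4],[0,0,0]]]' -0.2 40 >/dev/null
python3 -m jog '[[[0,0,4.05],[0,0,-0.238]],[[0,0,4.05],[0,0,-0.238]],[[0,0,4.05],[0,0,-0.238]],[[0,0,4.05],[0,0,-0.238]],[[0,0,4.05],[0,0,-0.238]]]' | grep tool
python3 -m jog '[[[0,0,1],[0,0,0]],[[0,0,2],[0,0,0]],[[0,0,2.62],[0,0,0]],[[0,0,2.62],[0,0,0]],[[0,0,2.62],[0,0,0]]]'
python3 -m jog '[[[0,0,0],[0,0,0]],[[0,0,0],[0,0,0]],[[0,0,0],[0,0,0]],[[0,0,0],[0,0,0]],[[0,0,0],[0,0,0]]]' -1 40
python3 -m jog '[[[0,0,-1],[0,0,0]],[[0,0,-2],[0,0,0]],[[0,0,-3],[0,0,0]],[[0,0,-3.95],[0,0,0]],[[0,0,-3.95],[0,0,0]]]'
python3 -c "
from h import *
snap('wrist','w1.png')"
```

```text
tool_pos: [0.4141, -0.1601, 0.0912]
tool_rot: [179.9, -0.1, 13.6]
clock: 4.35
tool_pos: [0.4142, -0.1598, 0.0129]
tool_rot: [179.9, -0.1, 13.6]
ft_force: [0.3, 0.1, 0.0]
grip_width: 0.402
grasp_force: 0.0
clock: 4.85
tool_pos: [0.4138, -0.1594, 0.0128]
tool_rot: [179.9, -0.1, 13.6]
ft_force: [-1.4, 0.4, 7.8]
grip_width: 0.082
grasp_force: 39.6
clock: 5.35
tool_pos: [0.4144, -0.1597, 0.1337]
tool_rot: [179.7, -0.3, 13.6]
ft_force: [0.1, 0.2, -2.5]
grip_width: 0.084
grasp_force: 39.6
```

View pics/w1.png

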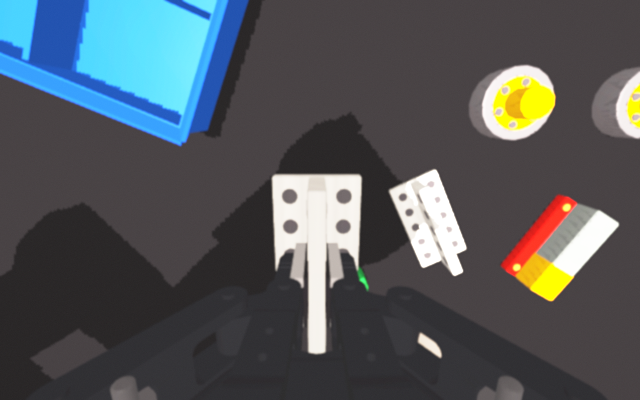

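```bash
python3 -m jog '[[[3.91,-4.28,0],[0,0,0]],[[3.91,-4.28,0],[0,0,0]],[[3.91,-4.28,0],[0,0,0]],[[3.91,-4.28,0],[0,0,0]],[[3.91,-4.28,0],[0,0,0]]]' >/dev/null
python3 -m jog '[[[0,0,0],[0,0,-0.6]],[[0,0,0],[0,0,-0.6]],[[0,0,0],[0,0,-0.6]],[[0,0,0],[0,0,-0.6]],[[0,0,0],[0,0,-0.6]]]' >/dev/null
python3 -m jog '[[[0,0,0],[0,0,-0.564]],[[0,0,0],[0,0,-0.564]],[[0,0,0],[0,0,-0.564]],[[0,0,0],[0,0,-0.564]],[[0,0,0],[0,0,-0.564]]]' |grep tool
python3 -m jog '[[[0,0,1],[0,0,0]],[[0,0,2],[0,0,0]],[[0,0,3],[0,0,0]],[[0,0,3.5],[0,0,0]],[[0,0,3.78],[0,0,0]]]'
python3 -m jog '[[[0,0,0],[0,0,0]],[[0,0,0],[0,0,0]],[[0,0,0],[0,0,0]],[[0,0,0],[0,0,0]]]' -0.2
python3 -m jog '[[[0,0,-1],[0,0,0]],[[0,0,-2],[0,0,0]],[[0,0,-3],[0,0,0]],[[0,0,-3.78],[0,0,0]],[[0,0,-3.78],[0,0,0]]]'|grep tool
python3 -m jog '[[[-4.5,-0.6,-2.33],[0,0,0.355]],[[-4.5,-0.6,-2.33],[0,0,0.355]],[[-4.5,-0.6,-2.33],[0,0,0.355]],[[-4.5,-0.6,-2.33],[0,0,0.355]],[[-4.5,-0.6,-2.33],[0,0,0.355]]]'|grep tool
cat >> fit.py <<'E'
def see(cam,*g):
    im=robot.snapshot(cam);k=robot.get_calibration(cam)
    for kind,x,y in g: print(cam,kind,fit(im,k,kind,(x,y)))
    return im
E
python3 - <<'E'
from fit import *
im=see('wrist',('bracket',.4157,-.267),('motor',.42,-.3853))
cv2.imwrite('pics/w2.png',im[:,:,::-1])
t=see('top');cv2.imwrite('pics/t2.png',t[:,:,::-1])
b=np.array([.5458,.0429]);X=np.array([.1685,.9857]);Y=np.array([-.9857,.1685]);q=b+.057*X+.04*Y
print(q);chain((.4157,-.267,.1,39.6),(.4157,-.267,.0105,39.6),(.4157,-.267,.14,39.6),(*q,.14,80.3),(*q,.016,80.3),(*q,.14,80.3),(.42,-.3853,.2,-16))
E
```

```text
tool_pos: [0.4964, -0.0068, 0.1295]
tool_rot: [-179.9, 0.0, 80.1]
clock: 7.4
tool_pos: [0.4958, -0.0066, 0.0157]
tool_rot: [-179.8, -0.0, 80.0]
ft_force: [-19.4, 1.5, 62.6]
grip_width: 0.086
grasp_force: 50.3
clock: 7.8
tool_pos: [0.497, -0.0066, 0.0169]
tool_rot: [180.0, 0.0, 80.2]
ft_force: [-0.0, 0.4, -0.5]
grip_width: 0.402
grasp_force: 0.0
tool_pos: [0.4982, -0.0068, 0.1329]
tool_rot: [179.6, 0.0, 80.3]
tool_pos: [0.456, -0.1371, 0.1994]
tool_rot: [-180.0, -0.0, 59.9]
wrist bracket [ 0.4123 -0.2658 41.0711  0.7844]
wrist motor [  0.4722  -0.451  285.4333   0.1847]
[0.516  0.1058]
[-4.47,1.03,3.29],[-0.002,0.000,0.356] n=4
[0.00,-0.00,2.98],[0.000,0.000,0.000] n=2
[0.00,0.00,-4.32],[0.000,0.000,0.000] n=3
[10.50,-7.44,-0.00],[0.000,0.000,-0.710] n=8
[0.00,-0.00,4.13],[0.000,0.000,0.000] n=3
[0.00,0.00,-4.13],[0.000,0.000,0.000] n=3
[-16.68,-0.40,-2.00],[0.000,-0.000,1.681] n=12
```

View pics/w2.png

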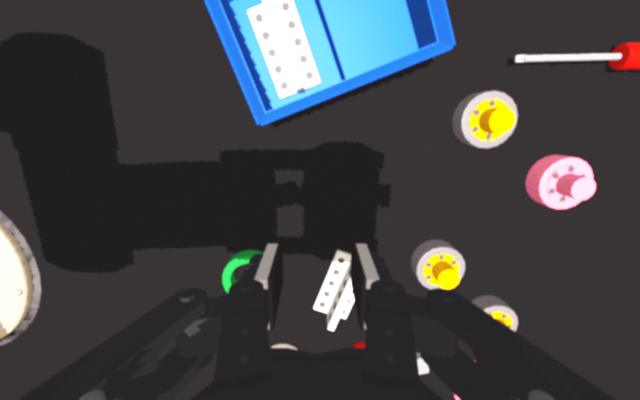

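```bash
python3 -m jog '[[[-4.47,1.03,3.29],[0,0,0.356]],[[-4.47,1.03,3.29],[0,0,0.356]],[[-4.47,1.03,3.29],[0,0,0.356]],[[-4.47,1.03,3.29],[0,0,0.356]],[[-4.47,1.03,3.29],[0,0,0.356]]]' |grep tool
python3 -m jog '[[[0,0,1],[0,0,0]],[[0,0,2],[0,0,0]],[[0,0,2.98],[0,0,0]],[[0,0,2.98],[0,0,0]],[[0,0,2.98],[0,0,0]]]' |grep tool
python3 -m jog '[[[0,0,0],[0,0,0]],[[0,0,0],[0,0,0]],[[0,0,0],[0,0,0]],[[0,0,0],[0,0,0]],[[0,0,0],[0,0,0]]]' -1 40
python3 -m jog '[[[0,0,-1],[0,0,0]],[[0,0,-2],[0,0,0]],[[0,0,-3],[0,0,0]],[[0,0,-4.32],[0,0,0]],[[0,0,-4.32],[0,0,0]]]'
python3 -m jog '[[[5.25,-3.72,0],[0,0,0]],[[5.25,-3.72,0],[0,0,0]],[[5.25,-3.72,0],[0,0,0]],[[5.25,-3.72,0],[0,0,0]],[[5.25,-3.72,0],[0,0,0]]]' >/dev/null
python3 -m jog '[[[5.25,-3.72,0],[0,0,0]],[[5.25,-3.72,0],[0,0,0]],[[5.25,-3.72,0],[0,0,0]],[[5.25,-3.72,0],[0,0,0]],[[5.25,-3.72,0],[0,0,0]]]' >/dev/null
python3 -m jog '[[[0,0,0],[0,0,-0.71]],[[0,0,0],[0,0,-0.71]],[[0,0,0],[0,0,-0.71]],[[0,0,0],[0,0,-0.71]],[[0,0,0],[0,0,-0.71]]]'
```

```text
tool_pos: [0.4154, -0.2679, 0.0991]
tool_rot: [-179.7, 0.0, 39.6]
tool_pos: [0.4169, -0.2671, 0.0127]
tool_rot: [180.0, -0.0, 39.7]
clock: 10.4
tool_pos: [0.4168, -0.2683, 0.0133]
tool_rot: [179.8, -0.0, 39.6]
ft_force: [1.4, 1.9, 6.2]
grip_width: 0.08
grasp_force: 39.7
clock: 10.9
tool_pos: [0.4176, -0.2694, 0.1467]
tool_rot: [179.4, -0.0, 39.6]
ft_force: [0.2, 0.4, -2.0]
grip_width: 0.08
grasp_force: 39.4
clock: 12.4
tool_pos: [0.5165, 0.1036, 0.1414]
tool_rot: [180.0, 0.0, 80.5]
ft_force: [-0.2, -0.7, -1.2]
grip_width: 0.086
grasp_force: 39.4
```

```bash
python3 -m jog '[[[0,0,1],[0,0,0]],[[0,0,2],[0,0,0]],[[0,0,3],[0,0,0]],[[0,0,3.7],[0,0,0]],[[0,0,3.9],[0,0,0]]]' |grep f
python3 -m jog '[[[0,0,0.08],[0,0,0]],[[0,0,0.18],[0,0,0]],[[0,0,0.18],[0,0,0]]]' |grep -E 'f|pos'
python3 -m jog '[[[0,0,0],[0,0,0]],[[0,0,0],[0,0,0]],[[0,0,0],[0,0,0]],[[0,0,0],[0,0,0]]]' -0.2 |grep grip
python3 -m jog '[[[0,0,-1],[0,0,0]],[[0,0,-2],[0,0,0]],[[0,0,-3],[0,0,0]],[[0,0,-4.08],[0,0,0]],[[0,0,-4.08],[0,0,0]]]'|grep tool
python3 -m jog '[[[-5.56,-0.13,-1.7],[0,0,0]],[[-5.56,-0.13,-1.7],[0,0,0]],[[-5.56,-0.13,-1.7],[0,0,0]],[[-5.56,-0.13,-1.7],[0,0,0]],[[-5.56,-0.13,-1.7],[0,0,0]]]' 0.4 >/dev/null
python3 -m jog '[[[-5.56,-0.13,-1.7],[0,0,0]],[[-5.56,-0.13,-1.7],[0,0,0]],[[-5.56,-0.13,-1.7],[0,0,0]],[[-5.56,-0.13,-1.7],[0,0,0]],[[-5.56,-0.13,-1.7],[0,0,0]]]' >/dev/null
python3 -m jog '[[[-5.56,-0.13,-1.7],[0,0,0.56]],[[-5.56,-0.13,-1.7],[0,0,0.56]],[[-5.56,-0.13,-1.7],[0,0,0.56]],[[-5.56,-0.13,-1.7],[0,0,0.56]],[[-5.56,-0.13,-1.7],[0,0,0.56]]]' >/dev/null
python3 -m jog '[[[0,0,0],[0,0,0.56]],[[0,0,0],[0,0,0.56]],[[0,0,0],[0,0,0.56]],[[0,0,0],[0,0,0.56]],[[0,0,0],[0,0,0.56]]]' >/dev/null
python3 -m jog '[[[0,0,0],[0,0,0.56]],[[0,0,0],[0,0,0.56]],[[0,0,0],[0,0,0.56]],[[0,0,0],[0,0,0.56]],[[0,0,0],[0,0,0.56]]]'
python3 - <<'E'
from fit import *
see('wrist',('motor',.42,-.3853),('wheel',.5285,-.2935),('wheel',.5545,-.397))
see('top',('motor',.42,-.3853),('wheel',.5285,-.2935),('wheel',.5545,-.398),('wheel',.637,-.167))
b=np.array([.5458,.0429]);X=np.array([.1685,.9857]);Y=np.array([-.9857,.1685]);q=b-.057*X-.04*Y
print(q);chain((.42,-.3853,.1,-16),(.42,-.3853,.013,-16),(.42,-.3853,.14,-16),(*q,.14,80.3),(*q,.02,80.3))
E
```

```text
ft_force: [-0.1, 0.3, 0.4]
grasp_force: 39.4
tool_pos: [0.517, 0.1045, 0.0196]
ft_force: [-0.2, -0.1, -1.2]
grasp_force: 39.4
grip_width: 0.4
tool_pos: [0.5184, 0.1047, 0.1453]
tool_rot: [179.6, -0.1, 80.3]
clock: 16.6
tool_pos: [0.421, -0.3852, 0.2937]
tool_rot: [-179.9, 0.0, -15.8]
ft_force: [-0.2, -0.5, -0.2]
grip_width: 0.7
grasp_force: 0.0
wrist motor [  0.4188  -0.3843 163.1657   0.9629]
wrist wheel [ 0.5274 -0.2931  6.0368  0.9343]
wrist wheel [ 0.5535 -0.3956  5.0015  0.9779]
top motor [  0.4198  -0.3849 163.4534   0.9624]
top wheel [ 0.5283 -0.2954  7.6288  0.9229]
top wheel [ 0.5543 -0.3977  6.236   0.8891]
top wheel [ 0.637  -0.1678  5.8525  0.9418]
[ 0.5756 -0.02  ]
[-0.03,0.00,6.46],[-0.001,0.001,0.006] n=4
[0.00,-0.00,2.90],[0.000,0.000,0.000] n=2
[-0.00,0.00,-4.23],[0.000,0.000,0.000] n=3
[1.63,-13.13,-0.00],[0.000,0.000,-1.681] n=12
[0.00,-0.00,4.00],[0.000,0.000,0.000] n=3
```

```bash
python3 -m jog '[[[-0.05,0,6.46],[0,0,0.015]],[[-0.05,0,6.46],[0,0,0.015]],[[-0.05,0,6.46],[0,0,0.015]],[[-0.05,0,6.46],[0,0,0.015]],[[-0.05,0,6.46],[0,0,0.015]]]' >/dev/null
python3 -m jog '[[[0,0,1],[0,0,0]],[[0,0,2],[0,0,0]],[[0,0,2.9],[0,0,0]],[[0,0,2.9],[0,0,0]],[[0,0,2.9],[0,0,0]]]'
python3 -m jog '[[[0,0,0],[0,0,0]],[[0,0,0],[0,0,0]],[[0,0,0],[0,0,0]],[[0,0,0],[0,0,0]],[[0,0,0],[0,0,0]]]' -1 60
python3 -m jog '[[[0,0,-1],[0,0,0]],[[0,0,-2],[0,0,0]],[[0,0,-3],[0,0,0]],[[0,0,-4.23],[0,0,0]],[[0,0,-4.23],[0,0,0]]]'
python3 -m jog '[[[0.81,-6.57,0],[0,0,0]],[[0.81,-6.57,0],[0,0,0]],[[0.81,-6.57,0],[0,0,0]],[[0.81,-6.57,0],[0,0,0]],[[0.81,-6.57,0],[0,0,0]]]' >/dev/null
python3 -m jog '[[[0.81,-6.57,0],[0,0,0]],[[0.81,-6.57,0],[0,0,0]],[[0.81,-6.57,0],[0,0,0]],[[0.81,-6.57,0],[0,0,0]],[[0.81,-6.57,0],[0,0,-0.1]]]' >/dev/null
python3 -m jog '[[[0,0,0],[0,0,-0.6]],[[0,0,0],[0,0,-0.6]],[[0,0,0],[0,0,-0.6]],[[0,0,0],[0,0,-0.6]],[[0,0,0],[0,0,-0.6]]]' >/dev/null
python3 -m jog '[[[0,0,0],[0,0,-0.6]],[[0,0,0],[0,0,-0.6]],[[0,0,0],[0,0,-0.6]],[[0,0,0],[0,0,-0.6]],[[0,0,0],[0,0,-0.6]]]' >/dev/null
python3 -m jog '[[[0,0,0],[0,0,-0.4]],[[0,0,0],[0,0,-0.4]],[[0,0,0],[0,0,-0.4]],[[0,0,0],[0,0,-0.4]],[[0,0,0],[0,0,-0.4]]]'
```

```text
clock: 17.7
tool_pos: [0.4198, -0.387, 0.0156]
tool_rot: [179.9, -0.1, -16.8]
ft_force: [0.5, -0.6, -0.4]
grip_width: 0.702
grasp_force: 0.0
clock: 18.2
tool_pos: [0.4195, -0.3867, 0.0152]
tool_rot: [179.9, -0.1, -16.8]
ft_force: [-0.3, 0.3, 8.3]
grip_width: 0.268
grasp_force: 60.2
clock: 18.7
tool_pos: [0.4202, -0.3877, 0.1456]
tool_rot: [179.7, -0.4, -16.8]
ft_force: [0.0, -0.5, -1.8]
grip_width: 0.265
grasp_force: 59.7
clock: 21.2
tool_pos: [0.5797, -0.0231, 0.1403]
tool_rot: [-180.0, -0.0, 80.2]
ft_force: [0.4, -0.2, -1.2]
grip_width: 0.263
grasp_force: 60.3
```

```bash
python3 -m jog '[[[0,0,1],[0,0,0]],[[0,0,2],[0,0,0]],[[0,0,3],[0,0,0]],[[0,0,3.6],[0,0,0]],[[0,0,3.8],[0,0,0]]]' |grep f
python3 -m jog '[[[0,0,0.08],[0,0,0]],[[0,0,0.17],[0,0,0]],[[0,0,0.17],[0,0,0]]]' |grep -E 'f|pos'
python3 -m jog '[[[0,0,0],[0,0,0]],[[0,0,0],[0,0,0]],[[0,0,0],[0,0,0]],[[0,0,0],[0,0,0]]]' -0.1 |grep grip
python3 -m jog '[[[0,0,-1],[0,0,0]],[[0,0,-2],[0,0,0]],[[0,0,-3],[0,0,0]],[[0,0,-4],[0,0,0]],[[0,0,-5],[0,0,0]]]'|grep tool
python3 -m jog '[[[2,1,-5],[0,0,0]],[[2,1,-5],[0,0,0]],[[2,1,-5],[0,0,0]],[[2,1,-5],[0,0,0]],[[2,1,-5],[0,0,0]]]' |grep tool
python3 -m jog '[[[0,0,0],[0,0,0]],[[0,0,0],[0,0,0]],[[0,0,0],[0,0,0]]]' |grep tool
python3 - <<'E'
from fit import *
im=snap('wrist','w3.png')
chain((.40,.30,.38,135))
hsv=cv2.cvtColor(im,cv2.COLOR_RGB2HSV)
m=cv2.inRange(hsv,(100,120,60),(125,255,255));
n,l,st,c=cv2.connectedComponentsWithStats(m);i=1+np.argmax(st[1:,4]);r=cv2.minAreaRect(np.argwhere(l==i)[:,::-1].astype(np.float32))
p=np.array([ray('wrist',*q,.062)[:2] for q in cv2.boxPoints(r)]);print(st[i],p,p.mean(0))
E
```

```text
ft_force: [-0.6, 0.5, -1.5]
grasp_force: 60.3
tool_pos: [0.5802, -0.023, 0.022]
ft_force: [-0.5, 0.3, -1.9]
grasp_force: 60.3
grip_width: 0.447
tool_pos: [0.5796, -0.0229, 0.1727]
tool_rot: [180.0, 0.0, 80.5]
tool_pos: [0.6199, 0.032, 0.3235]
tool_rot: [179.7, -0.0, 80.6]
tool_pos: [0.6188, 0.0308, 0.3201]
tool_rot: [-179.9, 0.0, 80.5]
[7.64,-8.68,-1.97],[-0.002,-0.001,-0.951] n=8
[  181    63   151   191 15186] [[ 0.4798  0.1842]
 [ 0.656   0.1545]
 [ 0.6181 -0.0898]
 [ 0.4088 -0.0548]] [0.5407 0.0485]
```

View pics/w3.png

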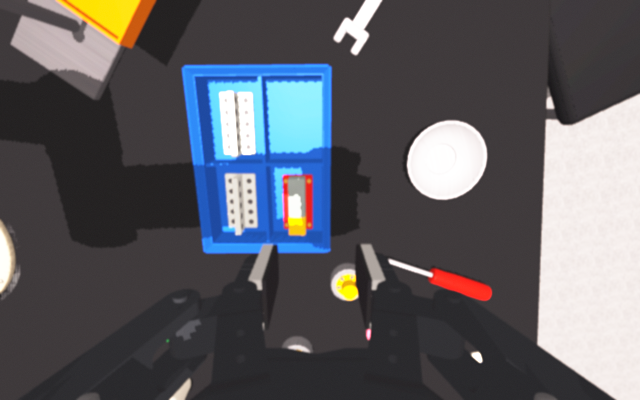

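```bash
cat > boxfit.py <<'E'
from fit import *
def boxfit(im,k,lo=(100,100,40)):
    E=np.array(k['extrinsics'])
    def P(p):
        q=p@E[:3,:3].T+E[:3,3];return np.c_[k['cx']+k['fx']*q[:,0]/-q[:,2],k['cy']-k['fy']*q[:,1]/-q[:,2]]
    m=cv2.inRange(cv2.cvtColor(im,cv2.COLOR_RGB2HSV),lo,(125,255,255));cc=P(np.array([[.547,.045,.06]]))[0]
    n,l,st,c=cv2.connectedComponentsWithStats(m);i=1+np.argmax([s[4]*(np.hypot(*(q-cc))<60) for s,q in zip(st[1:],c[1:])])
    h=cv2.convexHull(np.argwhere(l==i)[:,::-1].astype(np.float32))[:,0]
    U=3;M0=np.zeros((400*U,640*U),np.uint8);cv2.fillConvexPoly(M0,np.round(((h+.5)*U-.5)*16).astype(np.int32),1,shift=4)
    def f(v):
        a=np.zeros_like(M0);Rz=R.from_euler('z',v[2],degrees=True).as_matrix();g=v[3]/1000
        q=np.vstack([boxpts(0,0,.232,.166,0,.052),boxpts(0,0,.232+2*g,.166+2*g,.0615,.062)])
        q=P(q@Rz.T+[v[0]/1000,v[1]/1000,0]);cv2.fillConvexPoly(a,cv2.convexHull(np.round(((q+.5)*U-.5)*16).astype(np.int32)),1,shift=4)
        return -float((a&M0).sum())/float((a|M0).sum())
    v=np.array([547,45,80.3,5.]);t=minimize(f,v,method='Nelder-Mead',options=dict(initial_simplex=np.vstack([v,v+np.diag([5,5,3,3])]),xatol=.05,fatol=1e-6))
    return t.x,t.fun
E
python3 - <<'E'
from boxfit import *
print('wrist',boxfit(cv2.imread('pics/w3.png')[:,:,::-1].copy(),robot.get_calibration('wrist')))
k=robot.get_calibration('top');print('top',boxfit(cv2.imread('pics/top0.png')[:,:,::-1].copy(),k))
print('cross',ray('wrist',266.5,160,.044))
E
python3 -m jog '[[[3.82,-4.34,-1],[0,0,0]],[[3.82,-4.34,-1],[0,0,0]],[[3.82,-4.34,-1],[0,0,0]],[[3.82,-4.34,-1],[0,0,0]],[[3.82,-4.34,-1],[0,0,0]]]' 0 >/dev/null
python3 -m jog '[[[3.82,-4.34,-1],[0,0,-0.45]],[[3.82,-4.34,-1],[0,0,-0.45]],[[3.82,-4.34,-1],[0,0,-0.45]],[[3.82,-4.34,-1],[0,0,-0.45]],[[3.82,-4.34,-1],[0,0,-0.45]]]' >/dev/null
python3 -m jog '[[[0,0,0],[0,0,-0.5]],[[0,0,0],[0,0,-0.5]],[[0,0,0],[0,0,-0.5]],[[0,0,0],[0,0,-0.5]],[[0,0,0],[0,0,-0.5]]]' |grep tool
python3 -m jog '[[[0,0,0],[0,0,0]],[[0,0,0],[0,0,0]],[[0,0,0],[0,0,0]]]' |grep tool
python3 - <<'E'
from fit import *
im=snap('wrist','w4.png')
for l in ['tray_floor','tray_grip','tray_window','hook_bend','hook_tip']:
    for d in robot.recognise('wrist',l): print(l,round(d['confidence'],2),w('wrist',d['at']))
E
```

```text
wrist (array([547.5261,  47.1435,  80.7486,   7.5494]), np.float64(-0.9960721492916138))
top (array([548.0886,  46.5957,  80.8169,   7.4456]), np.float64(-0.9949100308181728))
cross [0.5526 0.052  0.044 ]
tool_pos: [0.4012, 0.299, 0.3805]
tool_rot: [-179.9, -0.0, 134.9]
tool_pos: [0.4002, 0.2999, 0.3812]
tool_rot: [-180.0, -0.0, 134.9]
tray_floor 0.57 [0.4027 0.3417 0.0816]
tray_grip 0.86 [0.406  0.3389 0.0803]
tray_window 0.56 [0.4019 0.3376 0.0837]
hook_bend 0.96 [0.3223 0.2557 0.0135]
hook_tip 0.49 [0.5928 0.1049 0.0211]
```

View pics/w4.png

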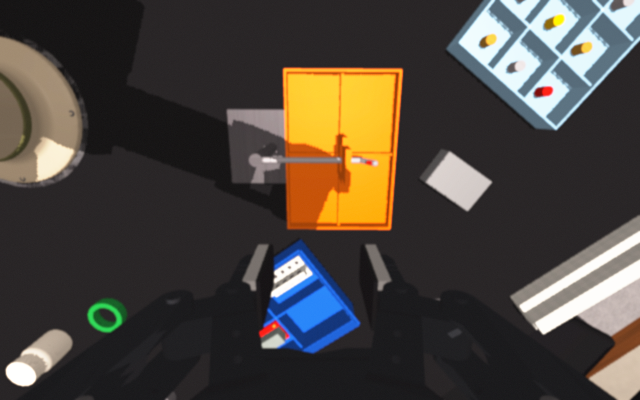

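```bash
cat > trayfit.py <<'E'
from fit import *
def trayfit(im,k,v0,zu,U=3):
    """v0 mm,mm,deg ; zu underside z"""
    E=np.array(k['extrinsics'])
    def P(p):
        q=p@E[:3,:3].T+E[:3,3];return np.c_[k['cx']+k['fx']*q[:,0]/-q[:,2],k['cy']-k['fy']*q[:,1]/-q[:,2]]
    m=cv2.inRange(cv2.cvtColor(im,cv2.COLOR_RGB2HSV),(5,150,70),(24,255,255));cc=P(np.array([[v0[0]/1000,v0[1]/1000,zu]]))[0]
    m=cv2.morphologyEx(m,cv2.MORPH_CLOSE,np.ones((5,5),np.uint8))
    n,l,st,c=cv2.connectedComponentsWithStats(m);i=1+np.argmax([s[4]*(np.hypot(*(q-cc))<60) for s,q in zip(st[1:],c[1:])])
    h=cv2.convexHull(np.argwhere(l==i)[:,::-1].astype(np.float32))[:,0]
    M0=np.zeros((400*U,640*U),np.uint8);cv2.fillConvexPoly(M0,np.round(((h+.5)*U-.5)*16).astype(np.int32),1,shift=4)
    def f(v):
        a=np.zeros_like(M0);Rz=R.from_euler('z',v[2],degrees=True).as_matrix()
        q=boxpts(0,0,.216,.150,zu,zu+.024)
        q=P(q@Rz.T+[v[0]/1000,v[1]/1000,0]);cv2.fillConvexPoly(a,cv2.convexHull(np.round(((q+.5)*U-.5)*16).astype(np.int32)),1,shift=4)
        return -float((a&M0).sum())/float((a|M0).sum())
    v=np.array(v0,float);t=minimize(f,v,method='Nelder-Mead',options=dict(initial_simplex=np.vstack([v,v+np.diag([5,5,3])]),xatol=.05,fatol=1e-6))
    return t.x,t.fun
E
python3 - <<'E'
from trayfit import *
k=robot.get_calibration('wrist');im=cv2.imread('pics/w4.png')
print(trayfit(im[:,:,::-1].copy(),k,(410,338,135),.0755))
k=robot.get_calibration('top');print(trayfit(cv2.imread('pics/top0.png')[:,:,::-1].copy(),k,(410,338,135),.0755))
cv2.imwrite('pics/c4.png',cv2.resize(im[125:200,245:395],None,fx=5.3,fy=5.3,interpolation=cv2.INTER_CUBIC))
t=cv2.imread('pics/top0.png')
E
```

```text
(array([410.225 , 336.8575, 134.4545]), np.float64(-0.9615801936276713))
(array([411.7401, 336.0734, 134.659 ]), np.float64(-0.9912971306616077))
```

View pics/c4.png

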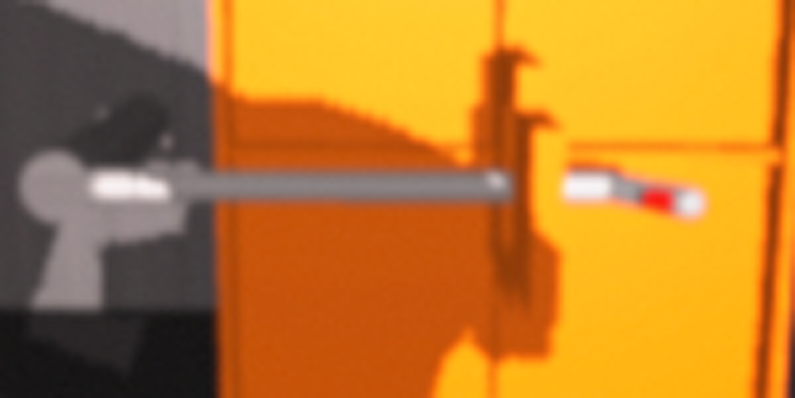

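```bash
python3 - <<'E'
from h import *
tip=ray('wrist',375.2,163.2,.1725);b=ray('wrist',360.5,160.3,.15);r=ray('wrist',339.3,160.1,.15);p=ray('wrist',270,160.1,.15)
d=(b-p)[:2];d/=np.linalg.norm(d);a=np.degrees(np.arctan2(d[1],d[0]));print(tip,b,r,p,'dir',a)
bend=tip[:2]-.013*d;print('bend from tip',bend)
t=ray('top',175.1,238.2,.1725);print('top tip',t,t[:2]-.013*d)
for c in [(.4102,.3369),(.4117,.3361)]: e=np.array(c)-bend;print('tray ahead/side of bend',e@d,e@[-d[1],d[0]])
for c in [.134,.1905]: print(proj('wrist',(.411,.3365,c)))
E
```

```text
[0.4355 0.359  0.1725] [0.4258 0.3493 0.15  ] [0.4075 0.3314 0.15  ] [0.3482 0.2723 0.15  ] dir 44.771239027952575
bend from tip [0.4263 0.3498]
top tip [0.4326 0.3542 0.1725] [0.4234 0.3451]
tray ahead/side of bend -0.020503006660009218 0.0021449386440811186
tray ahead/side of bend -0.020001542475912695 0.0005205822570562892
(np.float64(343.2584262242387), np.float64(157.3050382553521))
(np.float64(347.5844671331569), np.float64(164.54828979875228))
```

```bash
python3 - <<'E'
from h import *
chain((.411,.3365,.245,134.65),(.411,.3365,.177,134.65))
E
```

```text
[0.60,1.11,4.54],[0.000,0.000,0.006] n=3
[-0.00,-0.00,2.27],[0.000,0.000,0.000] n=2
```

```bash
python3 -m jog '[[[0.6,1.11,4.54],[0,0,0.006]],[[0.6,1.11,4.54],[0,0,0.006]],[[0.6,1.11,4.54],[0,0,0.006]],[[0.6,1.11,4.54],[0,0,0.006]],[[0.6,1.11,4.54],[0,0,0.006]]]' -0.6 |grep tool
python3 -m jog '[[[0,0,0.6],[0,0,0]],[[0,0,1.2],[0,0,0]],[[0,0,1.8],[0,0,0]],[[0,0,2.27],[0,0,0]],[[0,0,2.27],[0,0,0]]]' 
python3 -m jog '[[[0,0,0],[0,0,0]],[[0,0,0],[0,0,0]],[[0,0,0],[0,0,0]],[[0,0,0],[0,0,0]],[[0,0,0],[0,0,0]]]' -1 100
python3 -m jog '[[[0,0,-0.1],[0,0,0]],[[0,0,-0.2],[0,0,0]],[[0,0,-0.28],[0,0,0]],[[0,0,-0.28],[0,0,0]],[[0,0,-0.28],[0,0,0]]]'
python3 -c "
from h import *
snap('wrist','w5.png')"
```

```text
tool_pos: [0.4112, 0.3365, 0.2463]
tool_rot: [180.0, 0.0, 134.7]
clock: 26.85
tool_pos: [0.4114, 0.3362, 0.1783]
tool_rot: [179.9, 0.0, 134.6]
ft_force: [0.4, 1.3, 1.0]
grip_width: 0.198
grasp_force: 0.0
clock: 27.35
tool_pos: [0.4119, 0.3368, 0.1793]
tool_rot: [179.7, 0.1, 134.6]
ft_force: [0.6, -1.5, 7.8]
grip_width: 0.051
grasp_force: 99.1
clock: 27.85
tool_pos: [0.4108, 0.3364, 0.1853]
tool_rot: [-180.0, -0.0, 134.6]
ft_force: [-0.2, -0.1, -2.8]
grip_width: 0.048
grasp_force: 97.7
```

View pics/w5.png

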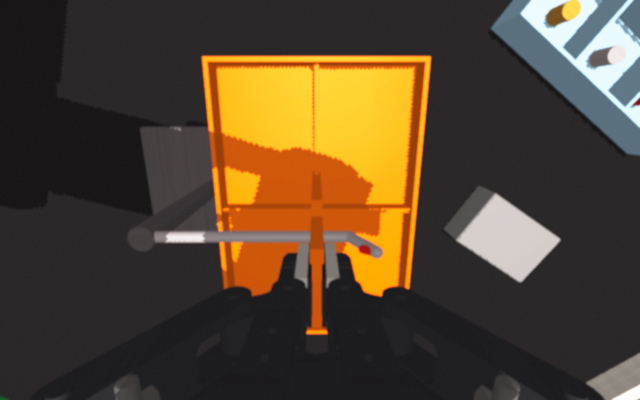

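```bash
python3 - <<'E'
from h import *
d=np.array([np.cos(np.radians(44.7)),np.sin(np.radians(44.7))]);s=robot.state()['tool_pos'][:2]
for u,v,z in [(347,237,.15),(378,251,.1725)]:
  p=ray('wrist',u,v,z);e=p[:2]-s;print(p,e@d,e@[-d[1],d[0]])
E
python3 -m jog '[[[0,-0.146,0.009],[-0.122,0,0]],[[0,-0.29,0.036],[-0.244,0,0]],[[0,-0.43,0.08],[-0.366,0,0]],[[0,-0.563,0.14],[-0.488,0,0]],[[0,-0.687,0.216],[-0.61,0,0]]]'
python3 -m jog '[[[0,0,0],[0,0,0]],[[0,0,0],[0,0,0]]]'
```

```text
[0.4254 0.3481 0.15  ] 0.018635780051810786 -0.0019858366965306096
[0.4353 0.3593 0.1725] 0.033502358239261086 -0.0009701719268788736
clock: 28.4
tool_pos: [0.3958, 0.3216, 0.1793]
tool_rot: [145.0, 0.1, 134.6]
ft_force: [-0.7, 2.5, -2.7]
grip_width: 0.049
grasp_force: 98.3
clock: 28.6
tool_pos: [0.3965, 0.3221, 0.1792]
tool_rot: [145.4, -0.1, 134.6]
ft_force: [0.3, -0.1, -1.5]
grip_width: 0.047
grasp_force: 98.4
```

```bash
python3 -m jog '[[[0,0.14,0.09],[0,0,0]],[[0,0.27,0.17],[0,0,0]],[[0,0.4,0.26],[0,0,0]],[[0,0.54,0.345],[0,0,0]],[[0,0.54,0.345],[0,0,0]]]' |grep -E "pos|ft"
python3 -m jog '[[[0,0.15,-0.07],[0,0,0]],[[0,0.3,-0.14],[0,0,0]],[[0,0.45,-0.21],[0,0,0]],[[0,0.6,-0.28],[0,0,0]],[[0,0.6,-0.28],[0,0,0]]]' |grep -E "pos|ft"
python3 -c "
from h import *
im=snap('wrist','w6.png')"
```

```text
tool_pos: [0.4105, 0.3363, 0.1798]
ft_force: [-0.3, -0.3, -2.0]
tool_pos: [0.4175, 0.343, 0.1978]
ft_force: [-0.3, -0.7, -2.6]
```

View pics/w6.png

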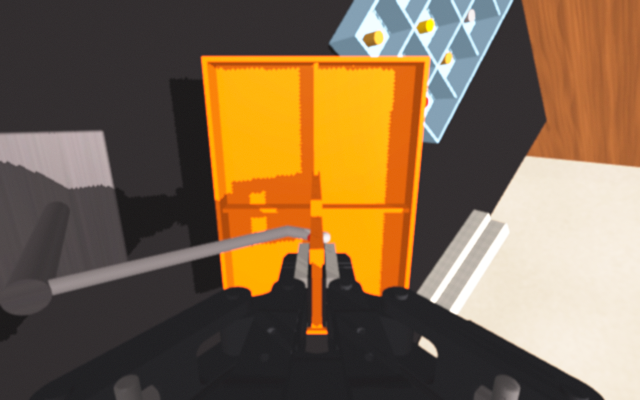

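```bash
python3 -m jog '[[[0,0.15,-0.07],[0,0,0]],[[0,0.3,-0.14],[0,0,0]],[[0,0.45,-0.21],[0,0,0]],[[0,0.6,-0.28],[0,0,0]],[[0,0.6,-0.28],[0,0,0]]]' |grep -E "pos|ft"
python3 -m jog '[[[0,0.15,-0.07],[0,0,0]],[[0,0.3,-0.14],[0,0,0]],[[0,0.45,-0.21],[0,0,0]],[[0,0.64,-0.3],[0,0,0]],[[0,0.64,-0.3],[0,0,0]]]' |grep -E "pos|ft"
python3 -m jog '[[[0,0.6,0],[0,0,0]],[[0,1.2,0],[0,0,0]],[[0,1.8,0],[0,0,0]],[[0,2.4,0],[0,0,0]],[[0,3,0],[0,0,0]]]' |grep -E "pos|ft"
python3 -m jog '[[[0,0,0],[0.12,0,0]],[[0,0,0],[0.24,0,0]],[[0,0,0],[0.36,0,0]],[[0,0,0],[0.48,0,0]],[[0,0,0],[0.61,0,0]]]' |grep -E "pos|ft|rot"
python3 - <<'E'
from h import *
snap('wrist','w7.png')
b=(.5478,.0469)
chain((.48,.38,.30,134.65),(.48,.38,.30,80.78),(*b,.30,80.78),(*b,.19,80.78),(*b,.148,80.78))
E
```

```text
tool_pos: [0.4246, 0.3501, 0.2149]
ft_force: [0.3, 0.2, -2.7]
tool_pos: [0.4323, 0.3576, 0.2334]
ft_force: [-0.2, 1.2, -2.3]
tool_pos: [0.4845, 0.4096, 0.2838]
ft_force: [0.1, -0.9, -2.3]
tool_pos: [0.4842, 0.4093, 0.2843]
tool_rot: [-179.6, -0.0, 134.7]
ft_force: [-0.2, 0.1, -1.4]
[-0.59,-0.82,-0.57],[-0.016,-0.001,0.000] n=1
[0.00,0.00,0.00],[0.000,-0.000,0.940] n=7
[-10.60,4.01,0.00],[0.000,0.000,0.000] n=7
[0.00,-0.00,3.67],[0.000,0.000,0.000] n=3
[0.00,-0.00,1.40],[0.000,0.000,0.000] n=1
```

View pics/w7.png

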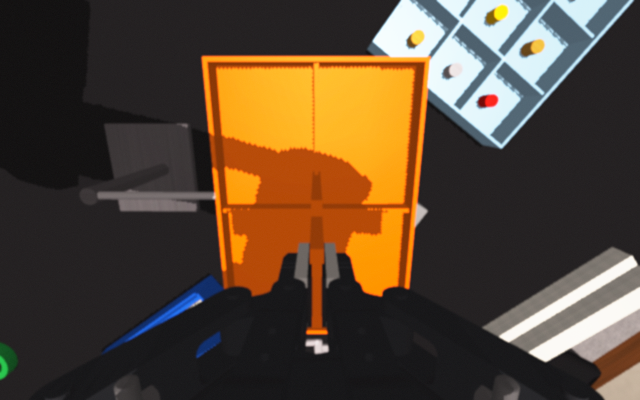

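```bash
python3 - <<'E'
from h import *
s=robot.state();r=R.from_euler('xyz',s['tool_rot'],degrees=True)
z=s['tool_pos'][2]-.079
im=cv2.imread('pics/w7.png');m=cv2.inRange(cv2.cvtColor(im,cv2.COLOR_BGR2HSV),(3,120,70),(24,255,255))
for row in (70,100,200): c=np.flatnonzero(m[row,150:480])+150;print(row,c[0],c[-1])
for col in (220,300,330,420): c=np.flatnonzero(m[:,col]);print(col,c[0])
for u,v in [(203,57),(430,57),(317,57),(317,204)]:
  p=ray('wrist',u,v,z if v<100 else z-.006);print(u,v,r.inv().apply(p-s['tool_pos']))
E
```

```text
70 202 427
100 204 427
200 214 418
220 55
300 55
330 55
420 31
203 57 [ 0.1073 -0.075   0.0804]
430 57 [0.1067 0.074  0.0779]
317 57 [0.107  0.0002 0.0792]
317 204 [0.0047 0.0002 0.085 ]
```

```bash
python3 -m jog '[[[-0.6,-0.82,-0.57],[0,0,0]],[[-0.6,-0.82,-0.57],[0,0,0]]]' >/dev/null
python3 -m jog '[[[0,0,0],[0,0,0.12]],[[0,0,0],[0,0,0.24]],[[0,0,0],[0,0,0.36]],[[0,0,0],[0,0,0.47]],[[0,0,0],[0,0,0.47]]]' >/dev/null
python3 -m jog '[[[0,0,0],[0,0,0.12]],[[0,0,0],[0,0,0.24]],[[0,0,0],[0,0,0.36]],[[0,0,0],[0,0,0.47]],[[0,0,0],[0,0,0.47]]]' >/dev/null
python3 -m jog '[[[-1,0.4,0],[0,0,0]],[[-2,0.8,0],[0,0,0]],[[-3,1.2,0],[0,0,0]],[[-4,1.6,0],[0,0,0]],[[-5.3,2,0],[0,0,0]]]' >/dev/null
python3 -m jog '[[[-1,0.4,0],[0,0,0]],[[-2,0.8,0],[0,0,0]],[[-3.3,1.2,0],[0,0,0]],[[-4.3,1.6,0],[0,0,0]],[[-5.3,2,0],[0,0,0]]]' >/dev/null
python3 -m jog '[[[0,0,0],[0,0,0]],[[0,0,0],[0,0,0]],[[0,0,0],[0,0,0]],[[0,0,0],[0,0,0]]]'
python3 - <<'E'
from h import *
b=(.5478,.0469)
chain((*b,.19,80.75),(*b,.152,80.75))
E
```

```text
clock: 34.3
tool_pos: [0.547, 0.0472, 0.3014]
tool_rot: [-179.9, 0.1, 81.0]
ft_force: [0.0, 0.2, -2.1]
grip_width: 0.05
grasp_force: 99.1
[0.00,0.03,3.71],[-0.002,0.002,0.004] n=3
[0.00,-0.00,1.27],[0.000,0.000,0.000] n=1
```

```bash
python3 -m jog '[[[0,0.03,1],[0,0,0.003]],[[0,0.03,2],[0,0,0.003]],[[0,0.03,3],[0,0,0.003]],[[0,0.03,3.71],[0,0,0.003]],[[0,0.03,3.71],[0,0,0.003]]]' |grep pos
python3 -m jog '[[[0,0,0.1],[0,0,0]],[[0,0,0.2],[0,0,0]],[[0,0,0.3],[0,0,0]],[[0,0,0.4],[0,0,0]],[[0,0,0.5],[0,0,0]]]' |grep -E "pos|ft"
python3 -m jog '[[[0,0,0.1],[0,0,0]],[[0,0,0.2],[0,0,0]],[[0,0,0.3],[0,0,0]],[[0,0,0.4],[0,0,0]],[[0,0,0.5],[0,0,0]]]' |grep -E "pos|ft"
python3 -m jog '[[[0,0,0.1],[0,0,0]],[[0,0,0.2],[0,0,0]],[[0,0,0.25],[0,0,0]],[[0,0,0.27],[0,0,0]],[[0,0,0.27],[0,0,0]]]' |grep -E "pos|ft|rot"
python3 -c "
from h import *
snap('wrist','w8.png')"
```

```text
tool_pos: [0.5464, 0.0467, 0.1875]
tool_pos: [0.5478, 0.0457, 0.1751]
ft_force: [0.1, 0.2, -2.5]
tool_pos: [0.5477, 0.0457, 0.1598]
ft_force: [0.3, 0.9, -1.8]
tool_pos: [0.5477, 0.0457, 0.1519]
tool_rot: [-179.9, 0.1, 80.6]
ft_force: [-0.7, 0.3, -2.6]
```

View pics/w8.png

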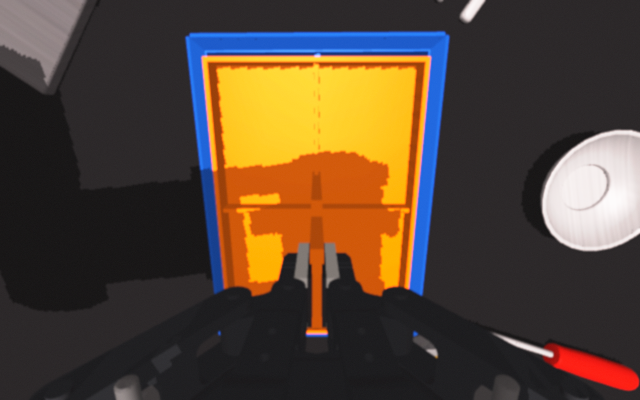

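```bash
python3 -m jog '[[[0,0,0.03],[0,0,0]],[[0,0,0.06],[0,0,0]],[[0,0,0.09],[0,0,0]],[[0,0,0.12],[0,0,0]],[[0,0,0.12],[0,0,0]]]' |grep -E "pos|ft|rot"
python3 -m jog '[[[0,0,0.02],[0,0,0]],[[0,0,0.04],[0,0,0]],[[0,0,0.06],[0,0,0]],[[0,0,0.06],[0,0,0]]]' |grep -E "pos|ft|rot"
```

```text
tool_pos: [0.5476, 0.0457, 0.1485]
tool_rot: [-179.9, 0.1, 80.7]
ft_force: [-0.5, -0.5, -0.1]
tool_pos: [0.5475, 0.0457, 0.1483]
tool_rot: [-179.9, 0.1, 80.7]
ft_force: [-7.7, 0.0, 14.5]
```

```bash
python3 -m jog '[[[0,0,-0.06],[0,0,0]],[[0,0,-0.06],[0,0,0]],[[0,0,-0.06],[0,0,0]],[[0,0,-0.06],[0,0,0]]]' -0.5 |grep -E "pos|ft|grip"
python3 -m jog '[[[0,0,-0.5],[0,0,0]],[[0,0,-1],[0,0,0]],[[0,0,-2],[0,0,0]],[[0,0,-3.5],[0,0,0]],[[0,0,-5],[0,0,0]]]' 0 |grep -E "pos|ft|grip"
python3 -m jog '[[[0,0,0],[0,0,0]],[[0,0,0],[0,0,0]],[[0,0,0],[0,0,0]]]' |grep tool
python3 - <<'E'
from trayfit import *
im=snap('wrist','w9.png');print('tray',trayfit(im,robot.get_calibration('wrist'),(548,46.5,80.8),.044))
print('tray lvl?',trayfit(snap('top','t9.png'),robot.get_calibration('top'),(548,46.5,80.8),.044))
see('top',('wheel',.5285,-.2935),('wheel',.5545,-.398),('wheel',.637,-.167))
chain((.57,-.29,.31,80.7),(.57,-.29,.31,-9.2))
E
```

```text
tool_pos: [0.5477, 0.0457, 0.1481]
ft_force: [-0.7, 0.3, 0.2]
grip_width: 0.25
tool_pos: [0.5478, 0.046, 0.2995]
ft_force: [0.1, 0.1, 0.1]
grip_width: 0.499
tool_pos: [0.5477, 0.046, 0.2968]
tool_rot: [-179.7, 0.1, 80.6]
tray (array([546.3511,  45.3179,  80.7321]), np.float64(-0.9864843032120606))
tray lvl? (array([547.0794,  50.994 ,  81.0042]), np.float64(-0.29985637245603103))
top wheel [ 0.5281 -0.2947  9.198   0.9211]
top wheel [ 0.5544 -0.3979 20.8931  0.8844]
top wheel [ 0.6371 -0.1677  8.874   0.9407]
[-10.93,2.55,-0.42],[-0.005,0.002,-0.001] n=7
[0.00,0.00,0.00],[-0.000,-0.000,1.569] n=11
```

View pics/w9.png

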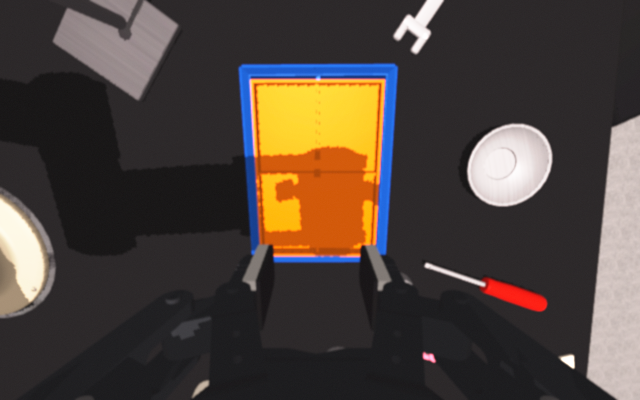

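```bash
python3 - <<'E'
from h import *
X=np.array([.1602,.9871]);Y=np.array([-.9871,.1602]);b=np.array([.547,.0462])
D=[b-.071*X-.037*Y,b+.071*X-.037*Y,b-.071*X+.037*Y];print(D)
P=[(.637,-.167),(.528,-.2935),(.5542,-.397)]
c=[(.637,-.167,.3,80.7),(.637,-.167,.3,-9.2)]
for p,d in zip(P,D): c+=[(*p,.12,-9.2),(*p,.0255,-9.2),(*p,.2,-9.2),(*d,.2,-9.2),(*d,.0755,-9.2),(*d,.2,-9.2)]
chain(*c)
E
```

```text
[array([ 0.5721, -0.0298]), array([0.5949, 0.1104]), array([ 0.4991, -0.018 ])]
[-6.52,4.09,-0.10],[-0.005,0.002,-0.001] n=5
[0.00,0.00,0.00],[-0.000,-0.000,1.569] n=11
[-0.00,-0.00,6.00],[0.000,0.000,0.000] n=4
[-0.00,-0.00,3.15],[0.000,0.000,0.000] n=2
[0.00,0.00,-5.82],[0.000,0.000,0.000] n=4
[-2.87,-4.17,-0.00],[0.000,0.000,0.000] n=4
[-0.00,-0.00,4.15],[0.000,0.000,0.000] n=3
[0.00,0.00,-4.15],[0.000,0.000,0.000] n=3
[-0.05,8.91,2.67],[0.000,0.000,0.000] n=6
[-0.00,-0.00,3.15],[0.000,0.000,0.000] n=2
[0.00,0.00,-5.82],[0.000,0.000,0.000] n=4
[0.05,-13.65,-0.00],[0.000,0.000,0.000] n=9
[-0.00,-0.00,4.15],[0.000,0.000,0.000] n=3
[0.00,0.00,-4.15],[0.000,0.000,0.000] n=3
[1.36,16.91,2.67],[0.000,0.000,0.000] n=11
[-0.00,-0.00,3.15],[0.000,0.000,0.000] n=2
[0.00,0.00,-5.82],[0.000,0.000,0.000] n=4
[-3.83,-12.18,-0.00],[0.000,0.000,0.000] n=8
[-0.00,-0.00,4.15],[0.000,0.000,0.000] n=3
[0.00,0.00,-4.15],[0.000,0.000,0.000] n=3
```

```bash
python3 -m jog '[[[-6.52,4.09,-0.1],[0,0,0]],[[-6.52,4.09,-0.1],[0,0,0]],[[-6.52,4.09,-0.1],[0,0,0]],[[-6.52,4.09,-0.1],[0,0,0]],[[-6.52,4.09,-0.1],[0,0,0]]]' >/dev/null
for i in 1 2 3; do python3 -m jog '[[[0,0,0],[0,0,0.523]],[[0,0,0],[0,0,0.523]],[[0,0,0],[0,0,0.523]],[[0,0,0],[0,0,0.523]],[[0,0,0],[0,0,0.523]]]' >/dev/null; done
python3 -m jog '[[[0,0,0],[0,0,0]],[[0,0,0],[0,0,0]],[[0,0,0],[0,0,0]]]' |grep -E "tool"
python3 - <<'E'
from fit import *
see('wrist',('wheel',.637,-.167))
chain((.637,-.167,.12,-9.2))
E
```

```text
tool_pos: [0.6374, -0.1669, 0.3014]
tool_rot: [179.9, 0.1, -9.2]
wrist wheel [ 0.634  -0.1667  5.8485  0.973 ]
[0.00,-0.01,6.05],[0.002,0.002,0.000] n=4
```

```bash
python3 -m jog '[[[-0.05,0,1.5],[0,0,0]],[[-0.05,0,3],[0,0,0]],[[-0.05,0,4.5],[0,0,0]],[[-0.05,0,6],[0,0,0]],[[-0.05,0,6],[0,0,0]]]' >/dev/null
python3 -m jog '[[[0,0,1],[0,0,0]],[[0,0,2],[0,0,0]],[[0,0,3],[0,0,0]],[[0,0,3.17],[0,0,0]],[[0,0,3.17],[0,0,0]]]' |grep -E "pos|ft"
python3 -m jog '[[[0,0,0],[0,0,0]],[[0,0,0],[0,0,0]],[[0,0,0],[0,0,0]],[[0,0,0],[0,0,0]],[[0,0,0],[0,0,0]]]' -1 40
python3 -m jog '[[[0,0,-1],[0,0,0]],[[0,0,-2.5],[0,0,0]],[[0,0,-4],[0,0,0]],[[0,0,-5.5],[0,0,0]],[[0,0,-5.82],[0,0,0]]]' |grep -E "pos|ft|grip"
python3 -m jog '[[[-0.7,-1.05,0],[0,0,0]],[[-1.4,-2.1,0],[0,0,0]],[[-2.1,-3.1,0],[0,0,0]],[[-2.82,-4.17,0],[0,0,0]],[[-2.82,-4.17,0],[0,0,0]]]' |grep -E "pos|ft|grip"
python3 -m jog '[[[0,0,1],[0,0,0]],[[0,0,2],[0,0,0]],[[0,0,3],[0,0,0]],[[0,0,3.6],[0,0,0]],[[0,0,3.8],[0,0,0]]]' |grep -E "pos|ft|grip"
python3 -m jog '[[[0,0,0.1],[0,0,0]],[[0,0,0.2],[0,0,0]],[[0,0,0.28],[0,0,0]],[[0,0,0.28],[0,0,0]]]'
```

```text
tool_pos: [0.6359, -0.1676, 0.0279]
ft_force: [-0.7, 0.0, -0.0]
clock: 42.45
tool_pos: [0.6364, -0.1678, 0.0291]
tool_rot: [179.8, -0.1, -9.2]
ft_force: [-0.1, 0.2, 7.2]
grip_width: 0.261
grasp_force: 39.1
tool_pos: [0.6371, -0.1675, 0.2084]
ft_force: [0.3, 0.6, -0.4]
grip_width: 0.262
tool_pos: [0.5704, -0.0261, 0.2017]
ft_force: [1.5, -0.9, -0.6]
grip_width: 0.257
tool_pos: [0.5713, -0.0304, 0.0852]
ft_force: [0.1, 0.3, 0.2]
grip_width: 0.259
clock: 44.35
tool_pos: [0.572, -0.0301, 0.0789]
tool_rot: [179.9, 0.1, -9.2]
ft_force: [0.1, 0.1, -0.5]
grip_width: 0.26
grasp_force: 39.5
```

```bash
python3 -m jog '[[[0,0,0.03],[0,0,0]],[[0,0,0.06],[0,0,0]],[[0,0,0.06],[0,0,0]]]' |grep -E "pos|ft"
python3 -m jog '[[[0,0,0],[0,0,0]],[[0,0,0],[0,0,0]],[[0,0,0],[0,0,0]],[[0,0,0],[0,0,0]]]' -0.1 |grep grip
python3 -m jog '[[[0,0,-0.5],[0,0,0]],[[0,0,-1.5],[0,0,0]],[[0,0,-2.5],[0,0,0]],[[0,0,-3.5],[0,0,0]],[[0,0,-4.14],[0,0,0]]]' 0 |grep pos
python3 -m jog '[[[0,1.5,-0.5],[0,0,0]],[[0,3,-1],[0,0,0]],[[0,4.45,-1.6],[0,0,0]],[[0,4.45,-1.6],[0,0,0]]]' >/dev/null
python3 -m jog '[[[0,1.5,-0.5],[0,0,0]],[[0,3,-1],[0,0,0]],[[0,4.45,-1.6],[0,0,0]],[[0,4.45,-1.6],[0,0,0]]]' >/dev/null
python3 -m jog '[[[0,0,0],[0,0,0]],[[0,0,0],[0,0,0]],[[0,0,0],[0,0,0]]]' |grep -E "tool"
python3 - <<'E'
from fit import *
im=see('wrist',('wheel',.528,-.2935),('wheel',.5542,-.397))
im=see('top',('wheel',.528,-.2935),('wheel',.5542,-.397))
cv2.imwrite('pics/t10.png',im[:,:,::-1])
b=(.5277,-.2935);d=(.5949,.1104)
chain((*b,.12,-9.2),(*b,.0255,-9.2),(*b,.24,-9.2),(*d,.24,-9.2),(*d,.08,-9.2),(*d,.24,-9.2),(.5542,-.397,.3,-9.2))
# wheel check in the tray: yellow hub in top image
m=cv2.inRange(cv2.cvtColor(im,cv2.COLOR_RGB2HSV),(22,120,120),(35,255,255));n,l,st,c=cv2.connectedComponentsWithStats(m)
for i in range(1,n):
  if st[i,4]>60: print(c[i],st[i,4],ray('top',*c[i],.094)[:2])
E
```

```text
tool_pos: [0.572, -0.0301, 0.0771]
ft_force: [-1.3, -0.6, 2.2]
grip_width: 0.449
tool_pos: [0.5726, -0.03, 0.2032]
tool_pos: [0.5299, -0.2917, 0.2971]
tool_rot: [179.9, 0.2, -9.1]
wrist wheel [ 0.5258 -0.2937  8.4906  0.9781]
wrist wheel [ 0.5529 -0.3978 11.93    0.9682]
top wheel [ 0.5001 -0.3309 31.0539  0.3466]
top wheel [  0.5644  -0.3852 -23.6875   0.2102]
[-0.05,0.05,5.91],[0.002,0.003,0.001] n=4
[-0.00,-0.00,3.15],[0.000,0.000,0.000] n=2
[0.00,0.00,-7.15],[0.000,0.000,0.000] n=5
[0.06,-13.65,-0.00],[0.000,0.000,0.000] n=9
[-0.00,-0.00,5.33],[0.000,0.000,0.000] n=4
[0.00,0.00,-5.33],[0.000,0.000,0.000] n=4
[1.36,16.91,-2.00],[0.000,0.000,0.000] n=11
[294.4535 185.28  ] 1193 [0.5805 0.0584]
[325.9259 189.4889] 135 [ 0.5699 -0.0286]
[297.851  211.7473] 1698 [0.5075 0.0479]
[599.0058 363.145 ] 2241 [ 0.1127 -0.7612]
[  4.4652 363.8576] 316 [0.0939 0.8213]
```

```bash
python3 -m jog '[[[-0.09,0.08,1.5],[0,0,0]],[[-0.09,0.08,3],[0,0,0]],[[-0.09,0.08,4.5],[0,0,0]],[[-0.09,0.08,5.9],[0,0,0]],[[-0.09,0.08,5.9],[0,0,0]]]' >/dev/null
python3 -m jog '[[[0,0,1],[0,0,0]],[[0,0,2],[0,0,0]],[[0,0,3],[0,0,0]],[[0,0,3.15],[0,0,0]],[[0,0,3.15],[0,0,0]]]' |grep -E "pos|ft"
python3 -m jog '[[[0,0,0],[0,0,0]],[[0,0,0],[0,0,0]],[[0,0,0],[0,0,0]],[[0,0,0],[0,0,0]],[[0,0,0],[0,0,0]]]' -1 40 |grep -E "pos|ft|gr"
python3 -m jog '[[[0,0,-1],[0,0,0]],[[0,0,-2.5],[0,0,0]],[[0,0,-4],[0,0,0]],[[0,0,-5.5],[0,0,0]],[[0,0,-7.1],[0,0,0]]]' |grep -E "pos|ft|grip"
python3 -m jog '[[[0.02,-1.4,0],[0,0,0]],[[0.03,-2.8,0],[0,0,0]],[[0.04,-4.2,0],[0,0,0]],[[0.05,-5.6,0],[0,0,0]],[[0.06,-6.8,0],[0,0,0]]]' >/dev/null
python3 -m jog '[[[0.02,-1.4,0],[0,0,0]],[[0.03,-2.8,0],[0,0,0]],[[0.04,-4.2,0],[0,0,0]],[[0.05,-5.6,0],[0,0,0]],[[0.06,-6.83,0],[0,0,0]]]' >/dev/null
python3 -m jog '[[[0,0,0],[0,0,0]],[[0,0,0],[0,0,0]],[[0,0,0],[0,0,0]]]' |grep -E "pos|ft|grip"
python3 -c "
from h import *
chain((.5949,.1104,.085,-9.2))"
```

```text
tool_pos: [0.5265, -0.296, 0.0275]
ft_force: [-0.4, 0.2, 0.4]
tool_pos: [0.5269, -0.2964, 0.0285]
ft_force: [0.4, 0.2, 7.3]
grip_width: 0.266
grasp_force: 39.0
tool_pos: [0.526, -0.2948, 0.2422]
ft_force: [0.9, -0.8, -1.2]
grip_width: 0.261
tool_pos: [0.5956, 0.1069, 0.2388]
ft_force: [0.2, -1.2, -0.2]
grip_width: 0.261
[-0.03,-0.12,5.12],[0.002,0.002,-0.002] n=4
```

```bash
python3 -m jog '[[[-0.03,-0.1,1.3],[0,0,0]],[[-0.03,-0.1,2.6],[0,0,0]],[[-0.03,-0.1,3.9],[0,0,0]],[[-0.03,-0.1,4.8],[0,0,0]],[[-0.03,-0.1,5.1],[0,0,0]]]' |grep -E "pos|ft"
python3 -m jog '[[[0,0,0.06],[0,0,0]],[[0,0,0.12],[0,0,0]],[[0,0,0.2],[0,0,0]],[[0,0,0.26],[0,0,0]],[[0,0,0.26],[0,0,0]]]' |grep -E "pos|ft"
python3 -m jog '[[[0,0,0],[0,0,0]],[[0,0,0],[0,0,0]],[[0,0,0],[0,0,0]],[[0,0,0],[0,0,0]]]' -0.1 |grep grip
python3 -m jog '[[[0,0,-0.5],[0,0,0]],[[0,0,-1.5],[0,0,0]],[[0,0,-3],[0,0,0]],[[0,0,-4.5],[0,0,0]],[[0,0,-5.36],[0,0,0]]]' 0 |grep pos
python3 -m jog '[[[0.1,1.4,-0.5],[0,0,0]],[[0.2,2.8,-1],[0,0,0]],[[0.3,4.2,-1.5],[0,0,0]],[[0.45,5.64,-2],[0,0,0]],[[0.45,5.64,-2],[0,0,0]]]' >/dev/null
python3 -m jog '[[[0.1,1.4,0],[0,0,0]],[[0.2,2.8,0],[0,0,0]],[[0.3,4.2,0],[0,0,0]],[[0.45,5.64,0],[0,0,0]],[[0.45,5.64,0],[0,0,0]]]' >/dev/null
python3 -m jog '[[[0.1,1.4,0],[0,0,0]],[[0.2,2.8,0],[0,0,0]],[[0.3,4.2,0],[0,0,0]],[[0.45,5.64,0],[0,0,0]],[[0.45,5.64,0],[0,0,0]]]' >/dev/null
python3 -m jog '[[[0,0,0],[0,0,0]],[[0,0,0],[0,0,0]],[[0,0,0],[0,0,0]]]' |grep -E "tool"
python3 - <<'E'
from fit import *
im=see('wrist',('wheel',.5535,-.3975))
chain((.5535,-.3977,.12,-9.2),(.5535,-.3977,.0255,-9.2))
im=see('top');m=cv2.inRange(cv2.cvtColor(im,cv2.COLOR_RGB2HSV),(24,120,120),(35,255,255));n,l,st,c=cv2.connectedComponentsWithStats(m)
for i in range(1,n):
  if 60<st[i,4]<400: print(c[i],st[i,4],ray('top',*c[i],.094)[:2])
E
```

```text
tool_pos: [0.5936, 0.1092, 0.0827]
ft_force: [-0.2, -0.3, 0.1]
tool_pos: [0.5949, 0.1106, 0.0776]
ft_force: [-0.3, -0.4, -1.2]
grip_width: 0.452
tool_pos: [0.5958, 0.1109, 0.2421]
tool_pos: [0.5544, -0.3949, 0.2997]
tool_rot: [179.9, 0.1, -9.1]
wrist wheel [ 0.5517 -0.3953  3.0453  0.981 ]
[-0.00,0.07,5.99],[0.003,0.002,0.001] n=4
[-0.00,-0.00,3.15],[0.000,0.000,0.000] n=2
[275.4554 180.5   ] 112 [0.5932 0.1112]
[325.8976 189.3701] 127 [ 0.5702 -0.0285]
[  3.9683 363.7852] 284 [0.094  0.8227]
```

```bash
python3 -m jog '[[[-0.03,0.07,1.5],[0,0,0]],[[-0.03,0.07,3],[0,0,0]],[[-0.03,0.07,4.5],[0,0,0]],[[-0.03,0.07,5.98],[0,0,0]],[[-0.03,0.07,5.98],[0,0,0]]]' >/dev/null
python3 -m jog '[[[0,0,1],[0,0,0]],[[0,0,2],[0,0,0]],[[0,0,3],[0,0,0]],[[0,0,3.15],[0,0,0]],[[0,0,3.15],[0,0,0]]]' |grep -E "pos|ft"
python3 -m jog '[[[0,0,0],[0,0,0]],[[0,0,0],[0,0,0]],[[0,0,0],[0,0,0]],[[0,0,0],[0,0,0]],[[0,0,0],[0,0,0]]]' -1 40 |grep -E "pos|ft|gr"
python3 -m jog '[[[0,0,-1],[0,0,0]],[[0,0,-2.5],[0,0,0]],[[0,0,-4],[0,0,0]],[[0,0,-5.5],[0,0,0]],[[0,0,-7.1],[0,0,0]]]' |grep -E "pos|ft|grip"
python3 -m jog '[[[-0.4,-1.3,0],[0,0,0]],[[-0.8,-2.6,0],[0,0,0]],[[-1.2,-3.9,0],[0,0,0]],[[-1.6,-5.2,0],[0,0,0]],[[-1.9,-6.1,0],[0,0,0]]]' >/dev/null
python3 -m jog '[[[-0.4,-1.3,0],[0,0,0]],[[-0.8,-2.6,0],[0,0,0]],[[-1.2,-3.9,0],[0,0,0]],[[-1.6,-5.2,0],[0,0,0]],[[-1.9,-6.1,0],[0,0,0]]]' >/dev/null
python3 -m jog '[[[0,0,0],[0,0,0]],[[0,0,0],[0,0,0]],[[0,0,0],[0,0,0]]]' |grep -E "pos|ft|grip"
python3 -c "
from h import *
chain((.4991,-.018,.085,-9.2))"
```

```text
tool_pos: [0.5525, -0.3994, 0.027]
ft_force: [0.4, 0.2, 0.3]
tool_pos: [0.5529, -0.3999, 0.0282]
ft_force: [0.3, 0.3, 6.4]
grip_width: 0.264
grasp_force: 39.1
tool_pos: [0.552, -0.3982, 0.2413]
ft_force: [0.5, 0.3, -0.0]
grip_width: 0.267
tool_pos: [0.499, -0.0199, 0.2381]
ft_force: [0.5, -0.1, -1.2]
grip_width: 0.256
[0.00,-0.08,5.10],[0.003,0.002,-0.002] n=4
```

```bash
python3 -m jog '[[[0,-0.06,1.3],[0,0,0]],[[0,-0.06,2.6],[0,0,0]],[[0,-0.06,3.9],[0,0,0]],[[0,-0.06,4.8],[0,0,0]],[[0,-0.06,5.1],[0,0,0]]]' |grep -E "pos|ft"
python3 -m jog '[[[0,0,0.06],[0,0,0]],[[0,0,0.12],[0,0,0]],[[0,0,0.2],[0,0,0]],[[0,0,0.25],[0,0,0]],[[0,0,0.25],[0,0,0]]]' |grep -E "pos|ft"
python3 -m jog '[[[0,0,0],[0,0,0]],[[0,0,0],[0,0,0]],[[0,0,0],[0,0,0]],[[0,0,0],[0,0,0]]]' -0.1 |grep grip
python3 -m jog '[[[0,0,-0.5],[0,0,0]],[[0,0,-1.5],[0,0,0]],[[0,0,-3],[0,0,0]],[[0,0,-4.5],[0,0,0]],[[0,0,-6],[0,0,0]]]' 0 |grep pos
python3 -m jog '[[[-0.4,1.4,-0.5],[0,0,0]],[[-0.8,2.8,-1],[0,0,0]],[[-1.2,4.2,-1.5],[0,0,0]],[[-1.6,5.6,-2],[0,0,0]],[[-1.6,5.6,-2],[0,0,0]]]' >/dev/null
python3 -m jog '[[[0,0,0],[0,0,0]],[[0,0,0],[0,0,0]],[[0,0,0],[0,0,0]]]' |grep -E "tool"
python3 - <<'E'
from trayfit import *
b=np.array([.5478,.0469]);A=np.array([[.1602,.9871],[-.9871,.1602]])
for cam in('top','side'):
  im=see(cam);m=cv2.inRange(cv2.cvtColor(im,cv2.COLOR_RGB2HSV),(24,120,120),(35,255,255));n,l,st,c=cv2.connectedComponentsWithStats(m)
  cv2.imwrite('pics/%s_end.png'%cam,im[:,:,::-1])
  for i in range(1,n):
    if 30<st[i,4]<1500:
      p=ray(cam,*c[i],.094)[:2];print(cam,c[i],st[i,4],p,'in box',A@(p-b))
k=robot.get_calibration('top');im=cv2.imread('pics/top_end.png')[:,:,::-1].copy()
for d in [(.5721,-.0298),(.5949,.1104),(.4991,-.018)]: pass
for cam in('top','side'):
  robot.snapshot(cam)
  for l in('motor1_c','bracket1_c','wheel1_c','tray_floor'):
    for d in robot.recognise(cam,l): print(cam,l,round(d['confidence'],2),w(cam,d['at']))
E
```

```text
tool_pos: [0.4977, -0.0183, 0.0824]
ft_force: [0.1, 0.3, -0.7]
tool_pos: [0.4987, -0.0175, 0.0776]
ft_force: [-0.4, 0.8, -1.9]
grip_width: 0.447
tool_pos: [0.4986, -0.017, 0.2591]
tool_pos: [0.4251, -0.1742, 0.3173]
tool_rot: [179.9, 0.2, -9.1]
top [275.4505 180.4324] 111 [0.5934 0.1112] in box [ 0.0708 -0.0347]
top [325.856 189.344] 125 [ 0.5703 -0.0284] in box [-0.0708 -0.0342]
top [321.3897 215.3162] 136 [ 0.4984 -0.0168] in box [-0.0708  0.0386]
top [591.7208 362.351 ] 1171 [ 0.1145 -0.7418] in box [-0.848   0.3013]
top [  3.9683 363.7852] 284 [0.094  0.8227] in box [0.6931 0.5722]
side [317.2581 198.6452] 31 [ 0.4997 -0.0184] in box [-0.0722  0.0371]
side [275.7027 223.8378] 37 [0.5965 0.1105] in box [ 0.0706 -0.0379]
top wheel1_c 0.86 [0.5943 0.1069 0.0718]
top tray_floor 0.84 [0.5471 0.054  0.0481]
top tray_floor 0.72 [ 0.4989 -0.0166  0.0735]
side bracket1_c 0.71 [0.5397 0.0598 0.0485]
side wheel1_c 0.51 [0.5965 0.1197 0.0689]
side wheel1_c 0.46 [ 0.2994 -0.3128  0.0637]
side tray_floor 0.83 [0.5444 0.0614 0.0548]
```

```bash
python3 -c "
from rig import robot
print(robot.state()['clock']);print(robot.hand_in())"
```

```text
60.45
the job is handed in; nothing more can be done
None
```

The job is handed in after 60 s of robot time: both brackets and the one gearmotor stand in the box, the tray came off the hook and rests on the ribs, and three wheels lie in the tray, one to a compartment; I saw no other parts on the table, no verdict came back, and I confirmed the final wheel positions by measurement only, having used up the picture views.

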